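Clamp the glued fossil slabs, cure the crinoid block and pack the UV lamp away

ROBOT

A 7-joint arm with a two-finger parallel gripper is mounted at the origin on the work surface. World frame = base frame: x ahead of the robot, y to its left, z up, the work surface at z = 0. Lengths are in m, angles in rad, forces in N, time in s.
With the tool pointing down it reaches from about 0.425 to 0.875 m from the base axis. Payload 4.7 kg.
Tool frame: the origin (TCP) lies on the centre line of the jaws, within the pads' length; the fingertips stand ahead of it and the grasp point (between the pads) lies 8 mm behind it (ctrl.finger_overhang is the x of the fingertips in the tool frame, in m); x points along the fingers, z is the direction in which the jaws open and shut, and the axes are right-handed (so a half turn about x gives the same grasp; the last joint's range is limited). The gripper opens to 87 mm and grips with 3 to 60 N. Pads are 19 mm wide; open, the fingers measure 117 mm over their backs; the gripper's body (75 mm by 190 mm) begins 51 mm behind the grasp point.
Start: joints at [1.253, 0.321, -0.07, 1.45, 0.023, 1.371, -0.057], TCP at [0.212, -0.615, 0.234] pointing down, gripper open.
Joint ranges: [-2.86, 2.86], [-0.3, 2.09], [-1.38, 1.24], [0.06, 2.45], [-1.56, 4.7], [0.09, 2.05], [-2.69, 2.69]. Speed limits (rad/s): [2.57, 2.57, 3.14, 3.14, 3.14, 3.14, 3.14].

INTERFACE

Orientations are given as a rotation vector (axis times angle).
In Python, from bench import readout, viewer, job, nets, ctrl gives the robot as it stands.
- The arm moves only by the shell command python3 -m creep 'ROWS' [FORCE]. ROWS is JSON, a list of rows, each an object with "linear": the shift along the tool's x, y, z in m, a list of three; "twist": the turn, a rotation vector about the tool's x, y, z in degrees, a list of three; "fingers": the gripper's target within -1 to 1 (shut at 1, half-way at 0, fully open at -1). A call has 1 to 8 rows; each row is the pose to reach, as a shift and turn from the pose commanded when the call began, along the tool's axes at that moment; what a row does not reach only later rows make up. A row lasts 1/12 s, in which the tool goes at most 41.7 mm and 7.16 degrees, less where a joint would pass 70% of its speed; a pose out of reach is approached as far as the arm can. A call with a gripper value outside its range is refused whole. The fingers move at their own pace and stop on an object; FORCE is the grip in N (left out, the last holds). Time passes only in rows, so rows that repeat a pose let the fingers close. It gives the time, the measured TCP pose, the force and the opening at its end, in the units of the state.
- readout.get_state(): the state, without advancing time (a new reading comes with each control period).
- viewer.get_image(name): name is "scene" or "top"; returns (picture, depth): 480x640x3 uint8, red, green, blue; 480x640 float32, m along the optical axis (not along the pixel's ray), 0 where there is no reading.
- viewer.camera_params(name): a dict with "K" (3x3 intrinsics, pixels), "cam_to_world" (4x4, takes a point from camera to world coordinates). Camera axes: x right, y down, z forward; pixel columns grow to the right and rows downward; lengths in m; the calibration is good to about 2 mm. A picture is of the moment at which its call begins. camera_params takes no time and is no camera call.
- job.close_job(): hands the job in, once; it reports no verdict.
Trained networks look in the newest picture that a camera, given by its name, has taken for a name from the list of things; names that differ only in an ending like _2 or _b are one class to them, and where a whole thing is asked for, a point or a joint stands for the part that bears it (a point fixed in the world has none). Each returns a list of dicts, best first, with "conf" (0 to 1); they miss things now and then, are a little off and sometimes report something else, mostly with a low value. They report only what shows in the picture. A call takes as long as a camera call. They do not tell look-alikes from the thing itself.
- nets.boxes_of(camera, label): "centre" ([x, y, z] in m, in world coordinates, good to about 4 mm: the middle of the surface that is visible of it).
- nets.place_of(camera, label): "centre" ([x, y, z] in m, in world coordinates, good to about 4 mm: a listed point, or the origin of a listed thing).
The state is a dict: "time": time; "joint_positions": joint angles; "qd": joint speeds; "joint_torque": joint torques, N m; "position": TCP position; "tool_rot": TCP orientation; "ft_force": force on the tool from outside, world axes, zero at the start; "torque": the same for the moment, N m; "grip_width": opening from 0.0 (shut) to 1.0 (fully open).
Only numpy, scipy, OpenCV 4.12 (cv2) and the standard library are available. Lean on these libraries where they do the work, as an engineer would, in place of code of your own. Each camera call takes 0.05 s, during which the arm holds its last target.

TASK

Clip each orange spring clamp that lies on the counter onto the near upright edge of a slab of its own in the oak rack, jaws gripping both faces. Then take the UV lamp from its case and hold it level and steady with its lens facing the black crinoid disc (the near end of the stem section) in the amber block, about 8 cm away, beam centred on the disc, for three seconds. Lay the lamp back flat in its case and press the lid down until it snaps shut; leave the jar with the funnel, the peg rack and the tweezers where they are.

Things in the scene. Friction and masses are not known exactly. Their poses are not given: they have to be found in the camera images.
- clamp0: orange spring clamp 1 of 3 (may be absent; all alike), like a big clothes peg lying on its side: 130 mm long, 24 mm thick, 90 g. Origin on the hinge axis at half thickness (12 mm over the counter); z is the hinge axis, x the middle line at rest, from hinge to jaws. The frame belongs to the +y arm: it turns by half the jaw angle against the middle line (0.1 rad on a slab)
- clamp1: orange spring clamp 2 of 3 (may be absent; all alike), like a big clothes peg lying on its side: 130 mm long, 24 mm thick, 90 g. Origin on the hinge axis at half thickness (12 mm over the counter); z is the hinge axis, x the middle line at rest, from hinge to jaws. The frame belongs to the +y arm: it turns by half the jaw angle against the middle line (0.1 rad on a slab)
- clamp2: orange spring clamp 3 of 3 (may be absent; all alike), like a big clothes peg lying on its side: 130 mm long, 24 mm thick, 90 g. Origin on the hinge axis at half thickness (12 mm over the counter); z is the hinge axis, x the middle line at rest, from hinge to jaws. The frame belongs to the +y arm: it turns by half the jaw angle against the middle line (0.1 rad on a slab)
- clamp0_grip (a point): where to squeeze clamp 1, 45 mm behind the hinge, between its two splayed handles (which end 72 mm behind the hinge): outer width at rest 55 mm here, 68 mm at the ends. Full stroke takes about 17 N, against a stop, where the handles' outer faces are parallel, 34 mm apart, and the middle line runs midway between and parallel to them
- clamp1_grip (a point): where to squeeze clamp 2, 45 mm behind the hinge, between its two splayed handles (which end 72 mm behind the hinge): outer width at rest 55 mm here, 68 mm at the ends. Full stroke takes about 17 N, against a stop, where the handles' outer faces are parallel, 34 mm apart, and the middle line runs midway between and parallel to them
- clamp2_grip (a point): where to squeeze clamp 3, 45 mm behind the hinge, between its two splayed handles (which end 72 mm behind the hinge): outer width at rest 55 mm here, 68 mm at the ends. Full stroke takes about 17 N, against a stop, where the handles' outer faces are parallel, 34 mm apart, and the middle line runs midway between and parallel to them
- jaw0 (a joint): jaw angle of clamp 1, rad, sprung shut: 0 at rest (gap about 3 mm), about 0.2 when it grips a 12 mm slab, 0.5 squeezed to the stop (gap 20 to 28 mm). The rubber jaws reach from 31 to 57 mm ahead of the hinge; the hinge boss reaches 7 mm ahead, so on a slab the edge should end 8 to 30 mm ahead of the hinge
- jaw1 (a joint): jaw angle of clamp 2, rad, sprung shut: 0 at rest (gap about 3 mm), about 0.2 when it grips a 12 mm slab, 0.5 squeezed to the stop (gap 20 to 28 mm). The rubber jaws reach from 31 to 57 mm ahead of the hinge; the hinge boss reaches 7 mm ahead, so on a slab the edge should end 8 to 30 mm ahead of the hinge
- jaw2 (a joint): jaw angle of clamp 3, rad, sprung shut: 0 at rest (gap about 3 mm), about 0.2 when it grips a 12 mm slab, 0.5 squeezed to the stop (gap 20 to 28 mm). The rubber jaws reach from 31 to 57 mm ahead of the hinge; the hinge boss reaches 7 mm ahead, so on a slab the edge should end 8 to 30 mm ahead of the hinge
- rack: fixed oak rack, base 140 (x) x 270 (y) x 20 mm, origin under its centre; x points away from the robot. Three slabs stand on edge across it at y = -100, 0, 100 mm, x from -60 to +20 mm (near edges 10 mm in from the base's near side); behind the middle one an amber resin block 40 (x) x 100 (y) mm, near face at x = 25 mm, top at 160 mm
- slab0_edge (a point): middle of the near upright edge of slab 1 of 3 (in a row along the rack's y, 100 mm apart): a glued limestone and white board pair 12 mm thick (y), 80 mm deep (x), standing from 20 to 85 mm over the counter, this point at 52.5 mm. Axes as the rack's: x points into the slab from its free near edge
- slab1_edge (a point): middle of the near upright edge of slab 2 of 3 (in a row along the rack's y, 100 mm apart): a glued limestone and white board pair 12 mm thick (y), 80 mm deep (x), standing from 20 to 85 mm over the counter, this point at 52.5 mm. Axes as the rack's: x points into the slab from its free near edge
- slab2_edge (a point): middle of the near upright edge of slab 3 of 3 (in a row along the rack's y, 100 mm apart): a glued limestone and white board pair 12 mm thick (y), 80 mm deep (x), standing from 20 to 85 mm over the counter, this point at 52.5 mm. Axes as the rack's: x points into the slab from its free near edge
- crinoid (a point): centre of the near end (the black disc) of the crinoid stem section, 36 mm across, that runs straight through the amber block along x and stands 6 mm out of its near and far faces, 125 mm over the counter; axes as the rack's: the disc faces the rack's -x, over the tops of the slabs (85 mm)
- lamp: hand-held UV lamp, 170 mm long (x), 220 g, always lit; origin in the middle of its length, 19 mm below its axis (level with its underside). Black handle 30 mm wide (y), z = 4 to 34 mm, x = -85 to 35 mm; white head 42 mm wide, 38 mm high, x = 35 to 85 mm. Lies flat in its case at the start, along the case's y
- lens (a point): centre of the violet lens, on the end face of the lamp's head, 85 mm ahead of the lamp's origin and 19 mm above it; axes as the lamp's: the beam goes along x
- case: fixed open-topped lamp case, 150 (x) x 250 (y) x 62 mm outside, walls and floor 5 mm; origin under its centre. The lid is hinged along the top of its +x wall; a sprung brass catch stands outside the middle of its -x wall, reaching 48 mm beyond it and 70 mm high
- lid (a joint): lid angle, rad: 0 shut, about 1.6 to 1.9 standing open at the start, stop at 2.0. The stiff hinge leaves it wherever it is put. From about 0.1 rad down the catch resists; about 6 N pressed down near the free edge's middle snaps it past the detent (at about 0.05 rad) and it stays shut
- lid_hinge (a point): middle of the lid's hinge line, 62.5 mm over the counter, axes as the lid's: y along the hinge; shut, the lid reaches 158 mm from here along its -x and is 8 mm thick (upwards), 250 mm wide (y), a steel tongue 40 mm wide reaching 171 mm; opening swings the free edge up and over to +x of the case
- jar: bystander: glass jar with a wide aluminium funnel clipped over it, 150 mm across the funnel, 190 mm high; origin under its centre
- pegs: bystander: small oak rack with four wooden pegs, 60 x 130 x 70 mm; origin under its centre
- tweezers: bystander: brass tweezers, 126 mm long, lying flat; origin in the middle underneath
There are look-alikes about, which are no part of the job. What is shaped like the clamp0 but green or turquoise is not meant.

How it is judged:
On the way, in this order (a step that is already met when the one before it is completed fails the run):
1. every clamp present grips the near edge of a slab of its own, released (((x of clamp0 in the frame of slab0_edge between -0.045 and -0.005 m and y of clamp0 in the frame of slab0_edge between -0.012 and 0.012 m and z of clamp0 in the frame of slab0_edge between -0.028 and 0.028 m) or (x of clamp0 in the frame of slab1_edge between -0.045 and -0.005 m and y of clamp0 in the frame of slab1_edge between -0.012 and 0.012 m and z of clamp0 in the frame of slab1_edge between -0.028 and 0.028 m) or (x of clamp0 in the frame of slab2_edge between -0.045 and -0.005 m and y of clamp0 in the frame of slab2_edge between -0.012 and 0.012 m and z of clamp0 in the frame of slab2_edge between -0.028 and 0.028 m)) and value of joint jaw0 between 0.08 and 0.35 rad and angle between the z axis of each of clamp0, clamp1, clamp2 and the z axis of rack, either way round below 0.35 rad and contact force between each of clamp0, clamp1, clamp2 and the fingers below 0.2 N and linear speed of each of clamp0, clamp1, clamp2 below 0.05 m/s and ((x of clamp1 in the frame of slab0_edge between -0.045 and -0.005 m and y of clamp1 in the frame of slab0_edge between -0.012 and 0.012 m and z of clamp1 in the frame of slab0_edge between -0.028 and 0.028 m) or (x of clamp1 in the frame of slab1_edge between -0.045 and -0.005 m and y of clamp1 in the frame of slab1_edge between -0.012 and 0.012 m and z of clamp1 in the frame of slab1_edge between -0.028 and 0.028 m) or (x of clamp1 in the frame of slab2_edge between -0.045 and -0.005 m and y of clamp1 in the frame of slab2_edge between -0.012 and 0.012 m and z of clamp1 in the frame of slab2_edge between -0.028 and 0.028 m)) and value of joint jaw1 between 0.08 and 0.35 rad and ((x of clamp2 in the frame of slab0_edge between -0.045 and -0.005 m and y of clamp2 in the frame of slab0_edge between -0.012 and 0.012 m and z of clamp2 in the frame of slab0_edge between -0.028 and 0.028 m) or (x of clamp2 in the frame of slab1_edge between -0.045 and -0.005 m and y of clamp2 in the frame of slab1_edge between -0.012 and 0.012 m and z of clamp2 in the frame of slab1_edge between -0.028 and 0.028 m) or (x of clamp2 in the frame of slab2_edge between -0.045 and -0.005 m and y of clamp2 in the frame of slab2_edge between -0.012 and 0.012 m and z of clamp2 in the frame of slab2_edge between -0.028 and 0.028 m)) and value of joint jaw2 between 0.08 and 0.35 rad and distance between clamp0 and clamp1 above 0.06 m and distance between each of clamp0, clamp1 and clamp2 above 0.06 m), for 0.3 s.
2. the lamp's beam is held steady on the crinoid disc, lens 3 to 15 cm from it, for 3 s (x of crinoid in the frame of lens between 0.03 and 0.15 m and y of crinoid in the frame of lens between -0.016 and 0.016 m and z of crinoid in the frame of lens between -0.016 and 0.016 m and angle between the x axis of lamp and the x axis of rack, either way round below 0.3 rad and linear speed of lamp below 0.03 m/s and angular speed of lamp below 0.3 rad/s), for 2.8 s.
3. the lamp lies flat in its case, released (x of lamp in the frame of case between -0.06 and 0.06 m and y of lamp in the frame of case between -0.06 and 0.06 m and z of lamp in the frame of case between -0.005 and 0.025 m and contact force between lamp and the fingers below 0.2 N and linear speed of lamp below 0.05 m/s and value of joint lid above 0.1 rad), for 0.2 s.
4. the lid is shut past its detent (value of joint lid below 0.025 rad), for 0.2 s.
At the end, for the whole second after the job is handed in: Each clamp grips a slab of its own, released, level: hinge 5-45 mm before the near edge, within 12 mm sideways, 28 mm in height; jaw 0.08-0.35 rad. The lamp lies within 60 mm of the case's centre, lid below 0.025 rad. (Aim: disc within 16 mm of the beam axis, 30-150 mm from the lens, 2.8 s.) (all of step 1 and x of lamp in the frame of case between -0.06 and 0.06 m and y of lamp in the frame of case between -0.06 and 0.06 m and z of lamp in the frame of case between -0.005 and 0.025 m and contact force between lamp and the fingers below 0.2 N and linear speed of lamp below 0.05 m/s and value of joint lid below 0.025 rad); the robot touches nothing.
It fails at once if the jar is moved more than 30 mm or tipped (distance of jar from where it was at the start of the episode above 0.03 m or angle between jar's own z axis and vertical above 0.5 rad).
It fails at once if the peg rack is moved more than 30 mm or tipped (distance of pegs from where it was at the start of the episode above 0.03 m or angle between pegs's own z axis and vertical above 0.5 rad).
It fails at once if the tweezers pair is moved more than 30 mm or tipped (distance of tweezers from where it was at the start of the episode above 0.03 m or angle between tweezers's own z axis and vertical above 0.5 rad).
Of clamp0, clamp1, clamp2 only 2 to 3 are there at a start; the rules pass over those that are not, and their reading is None.
At some moment in a run one of clamp0, clamp1, clamp2 may be knocked a few centimetres aside while the robot is not near it.
It also fails if it takes over 208 s, if anything falls off the work surface, if the arm or the gripper's body presses on something with over 40 N, if the wrist force passes 120 N, or if a joint passes its speed limit or range.

## Working session

There is one attempt and no reset: what is moved stays moved. The work goes in short steps, Python scripts to look and compute and a shell command to move; the robot and the scene stay as the last step left them, time stands still between calls to the robot, and variables do not carry over. Pictures are saved under pics/ and viewed, and the job is handed in when it is done.

```bash
ls; mkdir -p pics
cat > h.py <<'E'
import numpy as np, cv2
from bench import readout, viewer, job, nets, ctrl
from scipy.spatial.transform import Rotation as R
def snap(cam,name):
    im,d=viewer.get_image(cam); cv2.imwrite(f'pics/{name}.png',im[:,:,::-1]); np.save(f'pics/{name}.npy',d); return im,d
def world(cam,d):
    p=viewer.camera_params(cam);K=p['K'];T=p['cam_to_world']
    v,u=np.mgrid[:480,:640]
    P=np.stack([(u-K[0][2])/K[0][0]*d,(v-K[1][2])/K[1][1]*d,d],-1)
    return P@np.array(T)[:3,:3].T+np.array(T)[:3,3]
E
python3 - <<'E'
from h import *
s=readout.get_state(); print(s); print(ctrl.finger_overhang)
for c in ['scene','top']:
    snap(c,c+'0')
    print(c,viewer.camera_params(c))
for l in ['clamp0','clamp0_grip','rack','slab0_edge','crinoid','lamp','lens','case','lid_hinge','lid','jar','pegs','tweezers']:
  for c in ['scene','top']:
    print(l,c,[(round(r['conf'],2),np.round(r['centre'],3)) for r in nets.place_of(c,l)] if l!='lid' else '')
print(readout.get_state()['time'])
E
```

```text
pics
{'time': 0.0, 'joint_positions': array([ 1.25311662,  0.32180673, -0.07008267,  1.45170267,  0.02257439,
        1.37083508, -0.05688898]), 'qd': array([-0.00156125, -0.00151784, -0.0004976 , -0.00052444, -0.00078251,
        0.00039893, -0.00053194]), 'joint_torque': array([-4.98379013e-04, -4.91291034e+01, -4.04067300e-01, -3.12537825e+01,
       -6.39946223e-02,  4.35722864e-02,  1.47108813e-04]), 'position': array([ 0.21149929, -0.61403574,  0.23245818]), 'tool_rot': array([ 0.96250875,  1.34978737, -0.96072559]), 'ft_force': array([-1.62939794,  0.01199621, -0.22026292]), 'torque': array([ 0.00729356, -0.05328584,  0.00613132]), 'grip_width': 1.0032518055741735}
0.011
scene {'K': array([[442.27245856,   0.        , 318.47904094],
       [  0.        , 442.27245856, 237.6961672 ],
       [  0.        ,   0.        ,   1.        ]]), 'cam_to_world': array([[ 0.74777137,  0.46725515, -0.4717103 ,  1.00854824],
       [ 0.66373114, -0.50755973,  0.5494034 , -0.66092696],
       [ 0.01729041, -0.72391694, -0.68967043,  0.84370708],
       [ 0.        ,  0.        ,  0.        , 
[... 1852 characters left out ...]
97, array([0.6  , 0.283, 0.026]))]
case scene [(0.84, array([ 0.531,  0.286, -0.001]))]
case top [(0.65, array([ 0.532,  0.283, -0.003]))]
lid_hinge scene [(0.8, array([0.527, 0.357, 0.06 ])), (0.49, array([ 0.703, -0.371, -0.003]))]
lid_hinge top [(0.56, array([0.525, 0.356, 0.063]))]
lid scene 
lid top 
jar scene [(0.91, array([ 0.705, -0.369,  0.002]))]
jar top [(0.62, array([ 0.711, -0.37 , -0.001]))]
pegs scene [(0.57, array([ 0.326, -0.368,  0.006])), (0.52, array([0.441, 0.002, 0.009]))]
pegs top [(0.6, array([ 0.327, -0.364, -0.002])), (0.19, array([ 0.675, -0.038, -0.001]))]
tweezers scene [(0.66, array([0.433, 0.107, 0.003]))]
tweezers top [(0.65, array([0.432, 0.106, 0.002]))]
1.3
```

View pics/scene0.png

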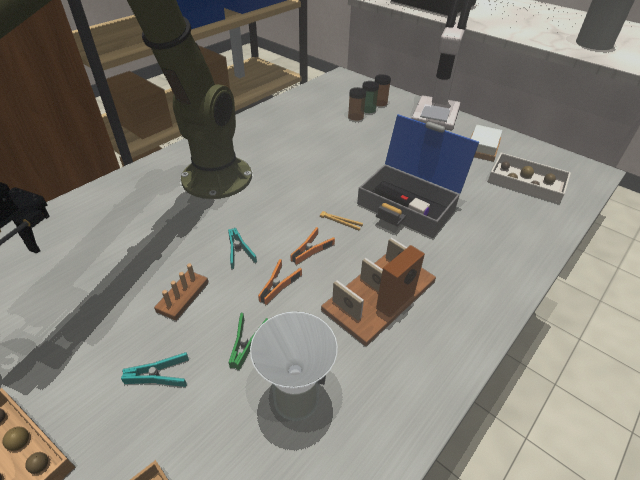

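View pics/top0.png

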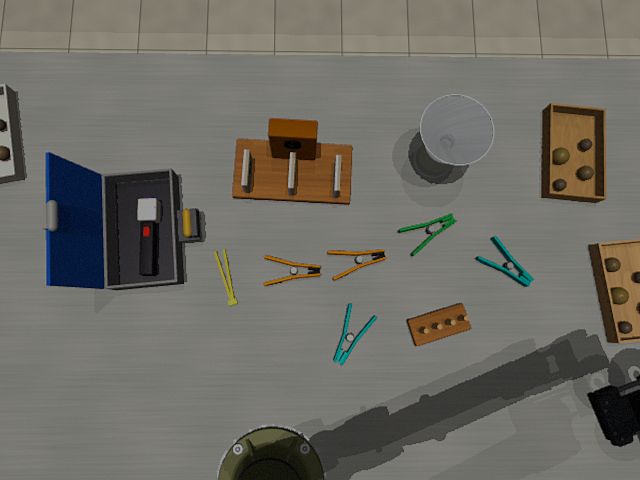

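The top view shows two orange clamps, with hinges at about (295,271) and (360,263) px, plus green and turquoise look-alikes. The lamp is at (148,237), the lid stands open on the left, and the rack is at (292,170). Next I measure the geometry.

```bash
cat >> h.py <<'E'
def orange(im,d,cam):
    W=world(cam,d); hsv=cv2.cvtColor(im,cv2.COLOR_RGB2HSV)
    m=((hsv[...,0]>=8)&(hsv[...,0]<=20)&(hsv[...,1]>190)&(W[...,2]<0.08)&(W[...,2]>0.005)&(d>0)).astype(np.uint8)
    return W,m
E
python3 - <<'E'
from h import *
for cam in ['top','scene']:
    im=cv2.imread(f'pics/{cam}0.png')[:,:,::-1].copy(); d=np.load(f'pics/{cam}0.npy')
    W,m=orange(im,d,cam)
    m=cv2.morphologyEx(m,cv2.MORPH_CLOSE,np.ones((3,3)))
    n,l,st,c=cv2.connectedComponentsWithStats(m)
    for i in range(1,n):
        if st[i,4]>15:
            P=W[l==i]; q=P[:,:2]; v=np.linalg.svd(q-q.mean(0),full_matrices=False)[2][0]
            print(cam,st[i],np.round(P.mean(0),3),np.round(P.min(0),3),np.round(P.max(0),3),'ang',np.degrees(np.arctan2(v[1],v[0])).round(1))
im=cv2.imread('pics/top0.png')[:,:,::-1].copy(); d=np.load('pics/top0.npy');W=world('top',d)
# rack top surfaces
def rect(mask,name):
    q=W[mask][:,:2].astype(np.float32); r=cv2.minAreaRect(q); print(name,mask.sum(),np.round(r[0],4),np.round(r[1],4),round(r[2],2))
box=(W[...,0]>.5)&(W[...,0]<.8)&(W[...,1]>-.25)&(W[...,1]<.15)
rect(box&(abs(W[...,2]-.02)<.005),'base'); rect(box&(abs(W[...,2]-.16)<.006),'block')
for y in(-.137,-.04,.06): rect(box&(abs(W[...,2]-.085)<.006)&(abs(W[...,1]-y)<.03),'slab')
b2=(W[...,0]>.35)&(W[...,0]<.7)&(W[...,1]>.15)&(W[...,1]<.37)
rect(b2&(abs(W[...,2]-.062)<.004),'case')
hm=b2&(W[...,2]>.028)&(W[...,2]<.05)&(W[...,1]>.23)&(W[...,1]<.34)&(W[...,0]<.64)&(W[...,0]>.42)
rect(hm,'lamp'); rect(hm&(im.min(-1)>120),'head'); rect(hm&(im.max(-1)<90),'handle')
im=cv2.imread('pics/scene0.png')[:,:,::-1].copy(); d=np.load('pics/scene0.npy');Ws=world('scene',d)
for nm,X in(('top',W),('scene',Ws)):
    f=(X[...,1]>.33)&(X[...,1]<.6)&(X[...,2]>.09)&(X[...,2]<.25)&(X[...,0]>.35)&(X[...,0]<.7)
    P=X[f]
    if len(P)>20:
        c=P.mean(0);v=np.linalg.svd(P-c,full_matrices=False)[2][2];print(nm,len(P),c,v,P.min(0),P.max(0))
E
```

```text
top [543 106   7  29  72] [ 0.805 -0.643  0.018] [ 0.773 -0.647  0.003] [ 0.834 -0.639  0.039] ang 173.8
top [589 110  14  10  41] [ 0.815 -0.766  0.022] [ 0.804 -0.772  0.006] [ 0.825 -0.745  0.038] ang -128.6
top [238 140  14   4  19] [0.746 0.072 0.021] [0.739 0.054 0.016] [0.749 0.085 0.024] ang -88.2
top [256 141  12   4  16] [0.744 0.03  0.021] [0.737 0.017 0.017] [0.747 0.042 0.024] ang -87.2
top [543 142   7  20  37] [ 0.724 -0.634  0.026] [ 0.696 -0.638  0.008] [ 0.752 -0.63   0.039] ang 174.4
top [257 144  64  50 682] [ 0.693 -0.045  0.038] [ 0.336 -0.106  0.016] [0.739 0.04  1.089] ang 97.5
top [343 146   9  11  36] [ 0.727 -0.171  0.02 ] [ 0.71  -0.178  0.016] [ 0.735 -0.159  0.025] ang -143.4
top [236 151   7  34  65] [0.686 0.079 0.02 ] [0.643 0.074 0.017] [0.721 0.088 0.024] ang -179.2
top [329 154   7   6  17] [ 0.708 -0.135  0.021] [ 0.702 -0.14   0.018] [ 0.713 -0.126  0.024] ang 71.6
top [249 158   9  15  44] [0.687 0.048 0.023] [0.66  0.04  0.015] [0.704 0.053 0.068] ang 171.5
top [342 158  10  30  74] [ 0.675 -0.169  0.02 ] [ 0.637 -0.177  0.015] [ 0.705 -0.156  
[... 2026 characters left out ...]
.1414] 87.05
block 940 [ 0.7203 -0.0438] [0.1    0.0409] 86.96
slab 201 [ 0.6503 -0.1402] [0.0121 0.0793] 86.91
slab 254 [ 0.6594 -0.0383] [0.0568 0.0871] 88.06
slab 220 [0.6619 0.0592] [0.0124 0.0812] 87.2
case 1211 [0.5369 0.2641] [0.2514 0.2018] 5.37
lamp 1276 [0.5202 0.2774] [0.1716 0.0428] 1.34
head 381 [0.5784 0.2778] [0.0485 0.0388] 3.02
handle 798 [0.5193 0.2766] [0.1699 0.0426] 1.98
top 6237 [0.52091186 0.38429038 0.16337837] [ 0.092897   -0.97325502  0.21010669] [0.39858766 0.35340913 0.09011193] [0.64998069 0.41845058 0.23455851]
scene 3824 [0.53056858 0.3849764  0.15711558] [ 0.09376745 -0.97378979  0.20722237] [0.39844829 0.35539821 0.09000595] [0.65195883 0.41865926 0.23307433]
```

```bash
python3 -c "
import cv2
a=cv2.imread('pics/top0.png');cv2.imwrite('pics/top0z.png',cv2.resize(a[225:300,200:400],None,fx=4,fy=4,interpolation=cv2.INTER_CUBIC))
a=cv2.imread('pics/top0.png');cv2.imwrite('pics/top0c.png',cv2.resize(a[140:300,30:220],None,fx=4,fy=3.7,interpolation=cv2.INTER_CUBIC))"
```

```text
(no output)
```

View pics/top0z.png

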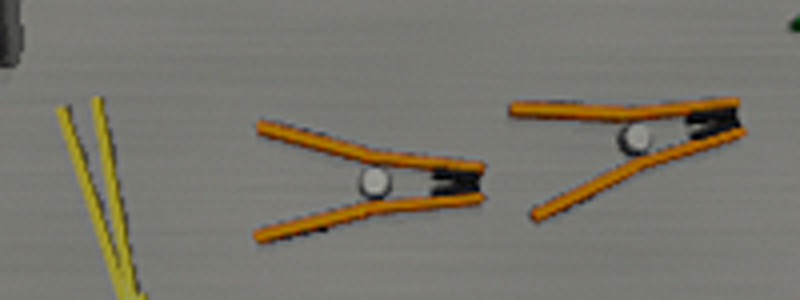

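View pics/top0c.png

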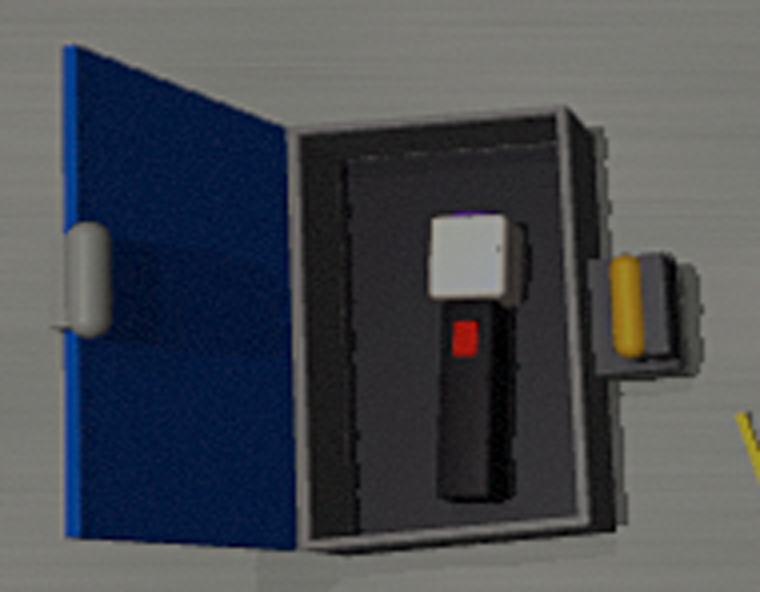

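```bash
cat >> h.py <<'E'
def Rdown(phi):  # tool x down, tool z at world yaw phi (deg)
    p=np.radians(phi); x=np.array([0,0,-1.]); z=np.array([np.cos(p),np.sin(p),0]); return np.stack([x,np.cross(z,x),z],1)
def state():
    s=readout.get_state(); Rt=R.from_rotvec(s['tool_rot']).as_matrix()
    print('t',round(s['time'],2),'tcp',np.round(s['position'],4),'z-yaw',round(np.degrees(np.arctan2(Rt[1,2],Rt[0,2])),1),'xax',np.round(Rt[:,0],3),'F',np.round(s['ft_force'],1),'w',round(float(s['grip_width']),3),'q',np.round(s['joint_positions'],2))
    return s,Rt
def plan(pos,Rg):
    s,Rt=state()
    lin=Rt.T@(np.array(pos)-s['position']); tw=np.degrees(R.from_matrix(Rt.T@Rg).as_rotvec())
    print('  lin',np.round(lin,4),'twist',np.round(tw,2),'rows>=',round(max(np.linalg.norm(lin)/.0417,np.linalg.norm(tw)/7.16),1))
def pix(cam,u,v,z):
    p=viewer.camera_params(cam);K=np.array(p['K']);T=np.array(p['cam_to_world']);r=T[:3,:3]@np.linalg.inv(K)@[u,v,1]
    return T[:3,3]+r*(z-T[2,3])/r[2]
E
python3 - <<'E'
from h import *
for n,pts in {'A':[(375,183,.028),(258,126,.024),(258,237,.024),(482,167,.024),(482,197,.024)],'B':[(637,138,.028),(512,107,.024),(533,216,.024),(738,101,.024),(742,131,.024)]}.items():
    Q=[pix('top',200+(a+.5)/4-.5,225+(b+.5)/4-.5,z) for a,b,z in pts]; 
    hm=(Q[1]+Q[2])/2; jm=(Q[3]+Q[4])/2; dd=jm-hm
    print(n,np.round(Q,4)[:,:2].tolist(),'mid',hm[:2],jm[:2],'yaw',np.degrees(np.arctan2(dd[1],dd[0])),'len',np.linalg.norm(dd))
state()
for phi in (0,180): plan([.44,.002,.15],Rdown(phi))
E
```

```text
A [[0.4435, -0.0454], [0.4755, 0.0196], [0.4142, 0.0187], [0.4528, -0.1044], [0.4362, -0.1044]] mid [0.44487175 0.01915652] [ 0.44448734 -0.10440758] yaw -90.17824907478862 len 0.12356469265892756
B [[0.4685, -0.1903], [0.4863, -0.1213], [0.4257, -0.1325], [0.4899, -0.2478], [0.473, -0.2496]] mid [ 0.4560168  -0.12689393] [ 0.48145461 -0.24867012] yaw -78.20115109942418 len 0.12440466518374203
t 1.3 tcp [ 0.2117 -0.6146  0.2336] z-yaw -71.0 xax [ 0. -0. -1.] F [-1.  -0.4 -0.6] w 0.997 q [ 1.25  0.32 -0.07  1.45  0.02  1.37 -0.06]
t 1.3 tcp [ 0.2117 -0.6146  0.2336] z-yaw -71.0 xax [ 0. -0. -1.] F [-1.  -0.4 -0.6] w 0.997 q [ 1.25  0.32 -0.07  1.45  0.02  1.37 -0.06]
  lin [ 0.0835  0.4167 -0.5086] twist [-7.099e+01  1.000e-02  1.000e-02] rows>= 15.9
t 1.3 tcp [ 0.2117 -0.6146  0.2336] z-yaw -71.0 xax [ 0. -0. -1.] F [-1.  -0.4 -0.6] w 0.997 q [ 1.25  0.32 -0.07  1.45  0.02  1.37 -0.06]
  lin [ 0.0835  0.4167 -0.5086] twist [ 1.0901e+02  1.0000e-02 -1.0000e-02] rows>= 15.9
```

Run:
```python
from h import *
plan([.46,-.149,.16],Rdown(12))
```

```text
t 1.3 tcp [ 0.2117 -0.6146  0.2336] z-yaw -71.0 xax [ 0. -0. -1.] F [-1.  -0.4 -0.6] w 0.997 q [ 1.25  0.32 -0.07  1.45  0.02  1.37 -0.06]
  lin [ 0.0735  0.3864 -0.3593] twist [-8.299e+01  0.000e+00  1.000e-02] rows>= 12.8
```

```bash
python3 -m creep '[{"linear":[0.035,0.2,-0.18],"twist":[-42,0,0],"fingers":-1},{"linear":[0.035,0.2,-0.18],"twist":[-42,0,0],"fingers":-1},{"linear":[0.035,0.2,-0.18],"twist":[-42,0,0],"fingers":-1},{"linear":[0.035,0.2,-0.18],"twist":[-42,0,0],"fingers":-1},{"linear":[0.0735,0.386,-0.359],"twist":[-83,0,0],"fingers":-1},{"linear":[0.0735,0.386,-0.359],"twist":[-83,0,0],"fingers":-1},{"linear":[0.0735,0.386,-0.359],"twist":[-83,0,0],"fingers":-1},{"linear":[0.0735,0.386,-0.359],"twist":[-83,0,0],"fingers":-1}]' 40
python3 - <<'E'
from h import *
plan([.46,-.149,.16],Rdown(12))
E
```

```text
time: 1.97
position: [0.3689, -0.3221, 0.1884]
tool_rot: [0.182, 1.563, -0.184]
ft_force: [0.7, -0.2, 0.0]
grip_width: 0.999
t 1.97 tcp [ 0.3689 -0.3221  0.1884] z-yaw -13.4 xax [ 0.    -0.001 -1.   ] F [ 0.7 -0.2  0. ] w 0.999 q [ 1.03  0.02 -0.37  1.89  0.01  1.23  0.42]
  lin [0.0283 0.1895 0.0486] twist [-2.535e+01  2.000e-02  6.000e-02] rows>= 4.7
```

```bash
python3 -m creep '[{"linear":[0.028,0.189,0.049],"twist":[-25.4,0,0],"fingers":-1},{"linear":[0.028,0.189,0.049],"twist":[-25.4,0,0],"fingers":-1},{"linear":[0.028,0.189,0.049],"twist":[-25.4,0,0],"fingers":-1},{"linear":[0.028,0.189,0.049],"twist":[-25.4,0,0],"fingers":-1},{"linear":[0.028,0.189,0.049],"twist":[-25.4,0,0],"fingers":-1},{"linear":[0.028,0.189,0.049],"twist":[-25.4,0,0],"fingers":-1}]' 40
python3 - <<'E'
from h import *
plan([.46,-.149,.16],Rdown(12))
snap('top','top1');snap('scene','scene1')
for c in('top','scene'):
  for l in('clamp0','clamp0_grip'):
    print(l,c,[(round(r['conf'],2),np.round(r['centre'],3)) for r in nets.place_of(c,l)])
E
```

```text
time: 2.47
position: [0.4634, -0.1442, 0.1602]
tool_rot: [-0.167, 1.562, 0.171]
ft_force: [0.1, 0.5, 0.4]
grip_width: 0.997
t 2.47 tcp [ 0.4634 -0.1442  0.1602] z-yaw 12.3 xax [ 0.001  0.003 -1.   ] F [0.1 0.5 0.4] w 0.997 q [ 0.82  0.05 -0.58  1.93  0.03  1.17  0.44]
  lin [ 0.0001 -0.0039 -0.0043] twist [ 0.32  0.12 -0.15] rows>= 0.1
clamp0 top [(0.7, array([ 0.454, -0.528,  0.019])), (0.69, array([ 0.535, -0.359,  0.012])), (0.64, array([ 0.442, -0.043,  0.011]))]
clamp0_grip top [(0.58, array([ 0.517, -0.32 ,  0.01 ])), (0.56, array([ 0.483, -0.494,  0.011]))]
clamp0 scene [(0.8, array([ 0.467, -0.193,  0.011])), (0.77, array([ 0.441, -0.046,  0.013])), (0.7, array([ 0.532, -0.352,  0.011])), (0.59, array([ 0.301, -0.17 ,  0.01 ])), (0.58, array([ 0.449, -0.531,  0.015]))]
clamp0_grip scene [(0.91, array([ 0.458, -0.146,  0.017])), (0.83, array([ 0.487, -0.496,  0.011])), (0.77, array([ 0.515, -0.317,  0.013])), (0.7, array([0.518, 0.273, 0.004])), (0.67, array([ 0.337, -0.187,  0.012])), (0.38, array([ 0.675, -0.044, -0.003]))]
```

View pics/top1.png

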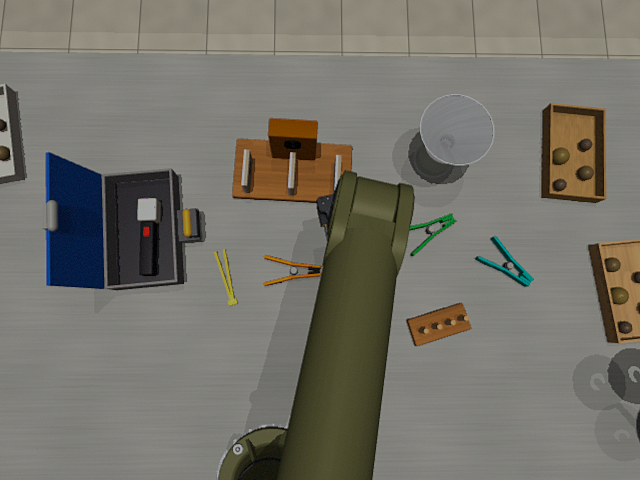

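View pics/scene1.png

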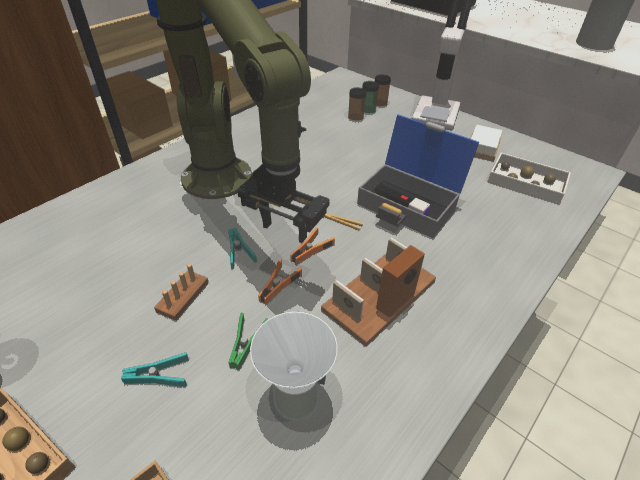

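The gripper is above the right-hand clamp. The body's long bar runs along the opening direction, and both orange clamps still lie where they were. Descending.

```bash
python3 -m creep '[{"linear":[0.03,-0.004,-0.004],"twist":[0,0,0],"fingers":-1},{"linear":[0.06,-0.004,-0.004],"twist":[0,0,0],"fingers":-1},{"linear":[0.09,-0.004,-0.004],"twist":[0,0,0],"fingers":-1},{"linear":[0.12,-0.004,-0.004],"twist":[0,0,0],"fingers":-1},{"linear":[0.135,-0.004,-0.004],"twist":[0,0,0],"fingers":-1},{"linear":[0.145,-0.004,-0.004],"twist":[0,0,0],"fingers":-1},{"linear":[0.145,-0.004,-0.004],"twist":[0,0,0],"fingers":-1}]' 40
python3 - <<'E'
from h import *
plan([.46,-.149,.014],Rdown(12))
E
```

```text
time: 3.35
position: [0.4558, -0.1571, 0.0135]
tool_rot: [-0.157, 1.568, 0.16]
ft_force: [-0.4, -0.1, 0.3]
grip_width: 0.999
t 3.35 tcp [ 0.4558 -0.1571  0.0135] z-yaw 11.6 xax [-0.003  0.002 -1.   ] F [-0.4 -0.1  0.3] w 0.999 q [ 0.79  0.25 -0.55  2.06  0.17  0.88  0.34]
  lin [-0.0005  0.0071  0.0057] twist [-0.41 -0.18 -0.13] rows>= 0.2
```

```bash
python3 -m creep '[{"linear":[-0.001,0.007,0.0055],"twist":[0,0,0],"fingers":-1},{"linear":[-0.001,0.007,0.0055],"twist":[0,0,0],"fingers":-1},{"linear":[-0.001,0.007,0.0055],"twist":[0,0,0],"fingers":-1}]' 40
python3 - <<'E'
from h import *
plan([.46,-.149,.014],Rdown(12))
snap('scene','scene2')
E
python3 -c "
import cv2
a=cv2.imread('pics/scene2.png');cv2.imwrite('pics/scene2z.png',cv2.resize(a[180:340,200:400],None,fx=4,fy=3.7))"
```

```text
time: 3.6
position: [0.4632, -0.1485, 0.0179]
tool_rot: [-0.162, 1.562, 0.16]
ft_force: [0.7, -0.0, -0.3]
grip_width: 0.999
t 3.6 tcp [ 0.4632 -0.1485  0.0179] z-yaw 11.8 xax [ 0.003 -0.001 -1.   ] F [ 0.7 -0.  -0.3] w 0.999 q [ 0.77  0.25 -0.56  2.06  0.17  0.88  0.32]
  lin [ 0.0039  0.0001 -0.0033] twist [-0.23  0.15  0.1 ] rows>= 0.1
```

View pics/scene2z.png

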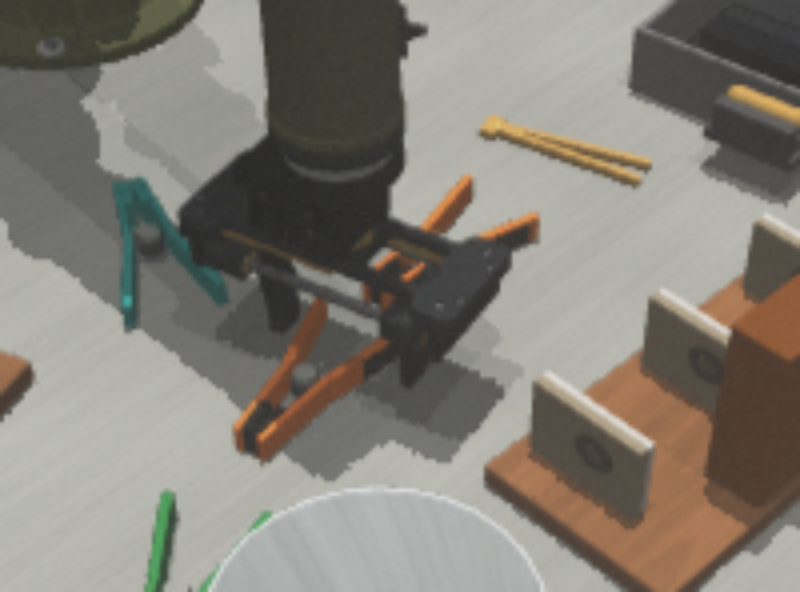

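The handles lie between the fingers at about (260–420, 290–380) in the crop. I close now.

```bash
python3 -m creep '[{"linear":[0.003,0,-0.003],"twist":[0,0,0],"fingers":-1},{"linear":[0.003,0,-0.003],"twist":[0,0,0],"fingers":0.3},{"linear":[0.003,0,-0.003],"twist":[0,0,0],"fingers":1},{"linear":[0.003,0,-0.003],"twist":[0,0,0],"fingers":1},{"linear":[0.003,0,-0.003],"twist":[0,0,0],"fingers":1},{"linear":[0.003,0,-0.003],"twist":[0,0,0],"fingers":1},{"linear":[0.003,0,-0.003],"twist":[0,0,0],"fingers":1},{"linear":[0.003,0,-0.003],"twist":[0,0,0],"fingers":1}]' 45
python3 - <<'E'
from h import *
state()
E
```

```text
time: 4.32
position: [0.4587, -0.1492, 0.0134]
tool_rot: [-0.16, 1.565, 0.16]
ft_force: [0.7, 0.1, 0.4]
grip_width: 0.559
t 4.32 tcp [ 0.4587 -0.1492  0.0134] z-yaw 11.7 xax [ 0. -0. -1.] F [0.7 0.1 0.4] w 0.559 q [ 0.77  0.25 -0.56  2.07  0.17  0.87  0.32]
```

```bash
python3 -m creep '[{"linear":[0,0,0],"twist":[0,0,0],"fingers":1},{"linear":[0,0,0],"twist":[0,0,0],"fingers":1},{"linear":[0,0,0],"twist":[0,0,0],"fingers":1},{"linear":[0,0,0],"twist":[0,0,0],"fingers":1},{"linear":[0,0,0],"twist":[0,0,0],"fingers":1},{"linear":[0,0,0],"twist":[0,0,0],"fingers":1}]' 45
python3 - <<'E'
from h import *
state()
E
```

```text
time: 4.82
position: [0.4587, -0.1492, 0.0134]
tool_rot: [-0.161, 1.565, 0.16]
ft_force: [-1.4, 0.9, 1.0]
grip_width: 0.379
t 4.82 tcp [ 0.4587 -0.1492  0.0134] z-yaw 11.7 xax [ 0. -0. -1.] F [-1.4  0.9  1. ] w 0.379 q [ 0.77  0.25 -0.56  2.07  0.17  0.87  0.32]
```

```bash
python3 -m creep '[{"linear":[-0.03,0,0],"twist":[0,0,0],"fingers":1},{"linear":[-0.06,0,0],"twist":[0,0,0],"fingers":1},{"linear":[-0.09,0,0],"twist":[0,0,0],"fingers":1},{"linear":[-0.1,0,0],"twist":[0,0,0],"fingers":1},{"linear":[-0.1,0,0],"twist":[0,0,0],"fingers":1}]' 45
python3 - <<'E'
from h import *
plan([.4855,-.1317,.11],Rdown(87))
snap('scene','scene3')
E
python3 -c "
import cv2
a=cv2.imread('pics/scene3.png');cv2.imwrite('pics/scene3z.png',cv2.resize(a[150:310,200:400],None,fx=4,fy=3.7))"
```

```text
time: 5.23
position: [0.4605, -0.15, 0.1159]
tool_rot: [-0.163, 1.56, 0.157]
ft_force: [0.4, 0.1, -1.2]
grip_width: 0.381
t 5.23 tcp [ 0.4605 -0.15    0.1159] z-yaw 11.7 xax [ 0.005 -0.003 -1.   ] F [ 0.4  0.1 -1.2] w 0.381 q [ 0.82  0.09 -0.58  1.98  0.06  1.08  0.42]
  lin [0.006  0.0129 0.0281] twist [-7.531e+01  6.000e-02  3.400e-01] rows>= 10.5
```

View pics/scene3z.png

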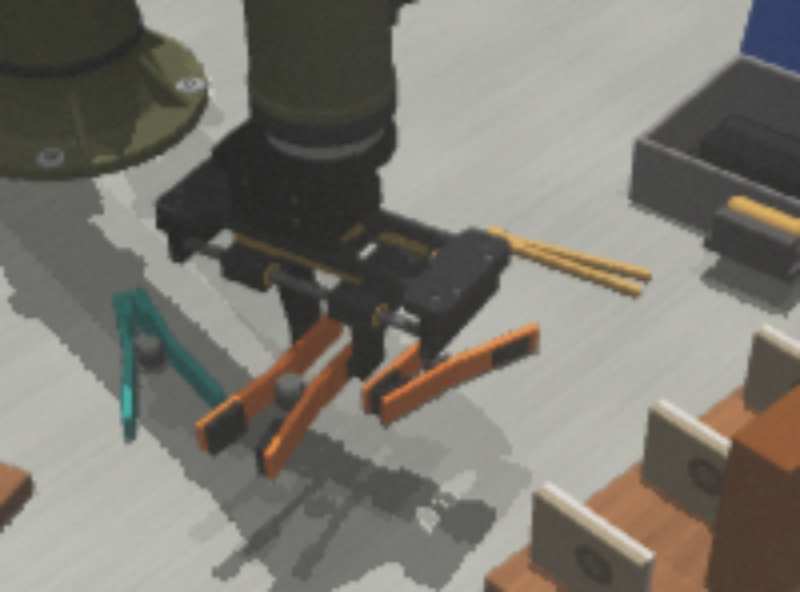

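The clamp is held level with its jaws open, at (235,420) in the crop. Now I turn it toward the slab.

```bash
python3 -m creep '[{"linear":[0,0.013,0.028],"twist":[-38,0,0],"fingers":1},{"linear":[0,0.013,0.028],"twist":[-38,0,0],"fingers":1},{"linear":[0,0.013,0.028],"twist":[-38,0,0],"fingers":1},{"linear":[0,0.013,0.028],"twist":[-38,0,0],"fingers":1},{"linear":[0,0.013,0.028],"twist":[-38,0,0],"fingers":1},{"linear":[0,0.013,0.028],"twist":[-75.3,0,0],"fingers":1},{"linear":[0,0.013,0.028],"twist":[-75.3,0,0],"fingers":1},{"linear":[0,0.013,0.028],"twist":[-75.3,0,0],"fingers":1}]' 45
python3 -m creep '[{"linear":[0,0,0],"twist":[-18,0,0],"fingers":1},{"linear":[0,0,0],"twist":[-18,0,0],"fingers":1},{"linear":[0,0,0],"twist":[-18,0,0],"fingers":1},{"linear":[0,0,0],"twist":[-18,0,0],"fingers":1}]' 45
python3 - <<'E'
from h import *
plan([.4855,-.1317,.054],Rdown(87))
E
```

```text
time: 5.95
position: [0.4817, -0.1303, 0.1108]
tool_rot: [-0.937, 1.361, 0.943]
ft_force: [-0.2, -0.2, -1.0]
grip_width: 0.381
time: 6.28
position: [0.4818, -0.1304, 0.111]
tool_rot: [-1.169, 1.234, 1.175]
ft_force: [-0.7, 0.3, -1.0]
grip_width: 0.379
t 6.28 tcp [ 0.4818 -0.1304  0.111 ] z-yaw 87.1 xax [-0.004  0.002 -1.   ] F [-0.7  0.3 -1. ] w 0.379 q [ 0.88  0.16 -0.71  1.94  0.12  1.08  1.64]
  lin [ 0.057  -0.004  -0.0012] twist [ 0.09  0.09 -0.22] rows>= 1.4
```

```bash
python3 -m creep '[{"linear":[0.03,-0.004,-0.001],"twist":[0,0,0],"fingers":1},{"linear":[0.057,-0.004,-0.001],"twist":[0,0,0],"fingers":1},{"linear":[0.057,-0.004,-0.001],"twist":[0,0,0],"fingers":1},{"linear":[0.057,-0.004,-0.001],"twist":[0,0,0],"fingers":1}]' 45
python3 - <<'E'
from h import *
plan([.5454,-.1348,.054],Rdown(87))
snap('scene','scene4');snap('top','top4')
E
python3 -c "
import cv2
a=cv2.imread('pics/scene4.png');cv2.imwrite('pics/scene4z.png',cv2.resize(a[180:340,250:450],None,fx=4,fy=3.7))
a=cv2.imread('pics/top4.png');cv2.imwrite('pics/top4z.png',cv2.resize(a[110:260,220:420],None,fx=4,fy=4))"
```

```text
time: 6.62
position: [0.4851, -0.1311, 0.0542]
tool_rot: [-1.166, 1.236, 1.175]
ft_force: [0.5, -0.7, -0.3]
grip_width: 0.381
t 6.62 tcp [ 0.4851 -0.1311  0.0542] z-yaw 87.0 xax [-0.005  0.003 -1.   ] F [ 0.5 -0.7 -0.3] w 0.381 q [ 0.85  0.25 -0.7   1.98  0.19  0.98  1.58]
  lin [-0.0001 -0.0604 -0.0005] twist [-0.05  0.14 -0.31] rows>= 1.4
```

View pics/scene4z.png

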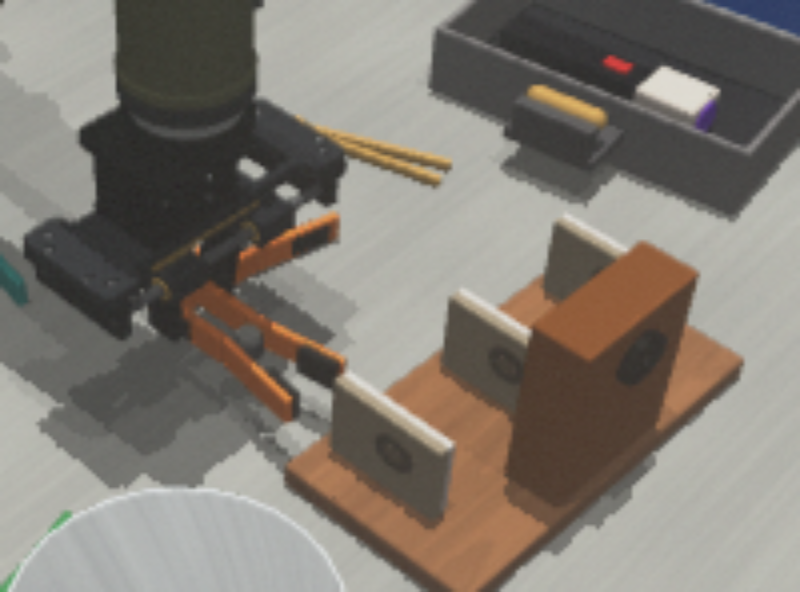

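View pics/top4z.png

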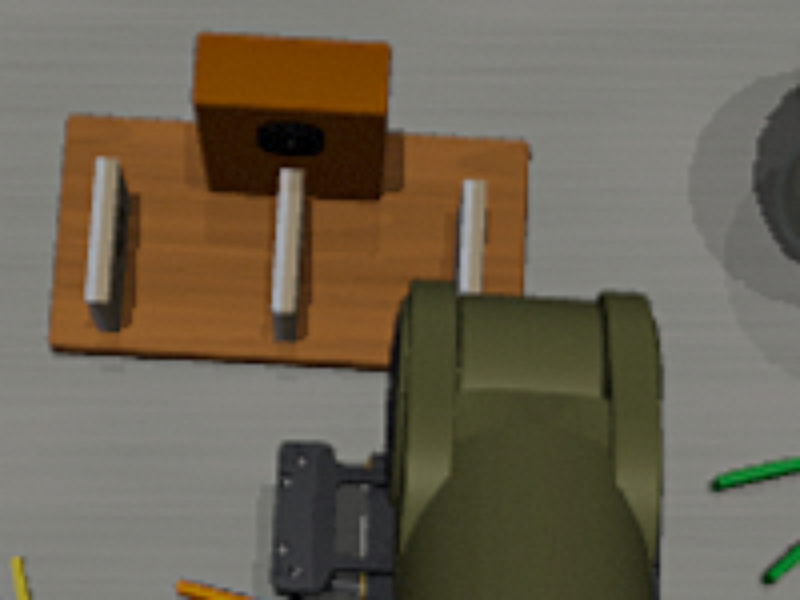

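Run:
```python
from h import *
im=cv2.imread('pics/scene4.png')[:,:,::-1].copy();d=np.load('pics/scene4.npy');W=world('scene',d)
hsv=cv2.cvtColor(im,cv2.COLOR_RGB2HSV)
m=(hsv[...,0]<22)&(hsv[...,1]>150)&(W[...,2]>.058)&(W[...,2]<.075)&(W[...,1]<-.05)&(W[...,1]>-.2)&(W[...,0]<.64)
P=W[m]
for a in np.arange(.44,.60,.01):
    q=P[(P[:,0]>a)&(P[:,0]<a+.01)]
    if len(q): print(round(a,2),len(q),np.round(np.sort(q[:,1])[[0,len(q)//4,len(q)//2,-1]],3), np.round(q[:,2].max(),3))
m=(abs(W[...,2]-.085)<.006)&(abs(W[...,1]+.137)<.03)&(W[...,0]>.58)&(W[...,0]<.70)
q=W[m];print(q.min(0),q.max(0)); q=q[q[:,0]<.625];print(q[:,1].min(),q[:,1].max())
```

```text
0.49 3 [-0.148 -0.148 -0.143 -0.12 ] 0.069
0.5 4 [-0.148 -0.144 -0.118 -0.118] 0.065
0.51 8 [-0.148 -0.146 -0.121 -0.118] 0.066
0.52 4 [-0.146 -0.145 -0.119 -0.118] 0.064
0.53 10 [-0.148 -0.148 -0.145 -0.117] 0.066
0.54 15 [-0.151 -0.149 -0.12  -0.115] 0.066
0.55 13 [-0.153 -0.151 -0.119 -0.115] 0.066
0.56 14 [-0.155 -0.153 -0.12  -0.114] 0.066
0.57 12 [-0.157 -0.157 -0.154 -0.112] 0.066
0.58 11 [-0.16  -0.159 -0.156 -0.112] 0.067
0.59 4 [-0.161 -0.158 -0.114 -0.114] 0.065
[ 0.61060923 -0.14798784  0.07941404] [ 0.6912603  -0.13129454  0.08792596]
-0.1448030239130459 -0.13175577080195144
```

The jaws straddle the slab line: their centre is at y≈-0.1355 and will be -0.138 after the slide. Advancing.

```bash
python3 -m creep '[{"linear":[0,-0.015,0],"twist":[0,0,0],"fingers":1},{"linear":[0,-0.03,0],"twist":[0,0,0],"fingers":1},{"linear":[0,-0.045,0],"twist":[0,0,0],"fingers":1},{"linear":[0,-0.06,-0.0005],"twist":[0,0,0],"fingers":1},{"linear":[0,-0.06,-0.0005],"twist":[0,0,0],"fingers":1},{"linear":[0,-0.06,-0.0005],"twist":[0,0,0],"fingers":1}]' 45
python3 - <<'E'
from h import *
plan([.5454,-.1348,.054],Rdown(87))
snap('scene','scene5')
E
python3 -c "
import cv2
a=cv2.imread('pics/scene5.png');cv2.imwrite('pics/scene5z.png',cv2.resize(a[180:340,250:450],None,fx=4,fy=3.7))"
```

```text
time: 7.22
position: [0.5483, -0.1357, 0.0577]
tool_rot: [-1.172, 1.232, 1.169]
ft_force: [-0.2, -0.2, -0.7]
grip_width: 0.383
t 7.22 tcp [ 0.5483 -0.1357  0.0577] z-yaw 87.0 xax [ 0.002 -0.    -1.   ] F [-0.2 -0.2 -0.7] w 0.383 q [ 0.77  0.37 -0.67  1.84  0.27  1.02  1.51]
  lin [0.0037 0.003  0.0007] twist [-0.01 -0.02  0.11] rows>= 0.1
```

View pics/scene5z.png

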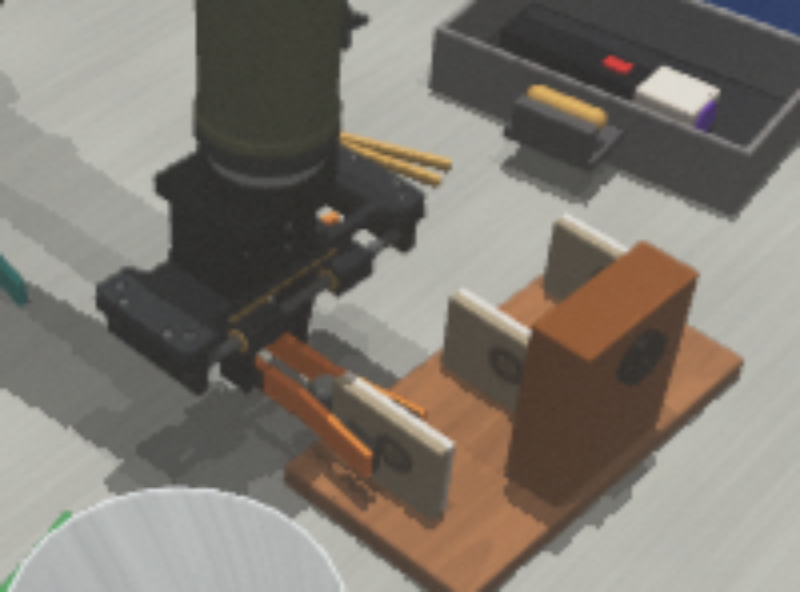

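```bash
python3 -m creep '[{"linear":[0.004,0.002,0],"twist":[0,0,0],"fingers":1},{"linear":[0.004,0.002,0],"twist":[0,0,0],"fingers":0.3},{"linear":[0.004,0.002,0],"twist":[0,0,0],"fingers":0},{"linear":[0.004,0.002,0],"twist":[0,0,0],"fingers":-1},{"linear":[0.004,0.002,0],"twist":[0,0,0],"fingers":-1},{"linear":[0.004,0.002,0],"twist":[0,0,0],"fingers":-1},{"linear":[0.004,0.002,0],"twist":[0,0,0],"fingers":-1},{"linear":[0.004,0.002,0],"twist":[0,0,0],"fingers":-1}]' 45
python3 -m creep '[{"linear":[0,0,0],"twist":[0,0,0],"fingers":-1},{"linear":[0,0,0],"twist":[0,0,0],"fingers":-1},{"linear":[0,0,0],"twist":[0,0,0],"fingers":-1},{"linear":[0,0,0],"twist":[0,0,0],"fingers":-1}]' 45
python3 - <<'E'
from h import *
state()
snap('scene','scene6')
E
python3 -c "
import cv2
a=cv2.imread('pics/scene6.png');cv2.imwrite('pics/scene6z.png',cv2.resize(a[180:340,250:450],None,fx=4,fy=3.7))"
```

```text
time: 7.93
position: [0.5455, -0.1356, 0.0526]
tool_rot: [-1.171, 1.233, 1.17]
ft_force: [0.1, 0.4, -0.2]
grip_width: 0.753
time: 8.27
position: [0.5452, -0.1355, 0.0523]
tool_rot: [-1.171, 1.234, 1.171]
ft_force: [0.0, -0.3, -0.4]
grip_width: 0.981
t 8.27 tcp [ 0.5452 -0.1355  0.0523] z-yaw 87.0 xax [-0. -0. -1.] F [ 0.  -0.3 -0.4] w 0.981 q [ 0.77  0.37 -0.67  1.85  0.27  1.01  1.51]
```

View pics/scene6z.png

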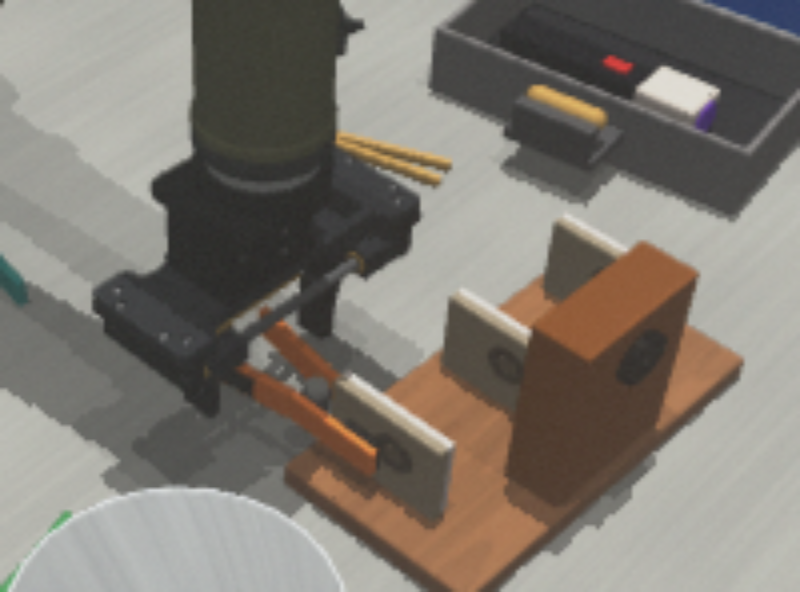

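The first clamp holds the slab on its own. I lift away and re-check clamp A.

```bash
python3 -m creep '[{"linear":[-0.03,0,0],"twist":[0,0,0],"fingers":-1},{"linear":[-0.06,0,0],"twist":[0,0,0],"fingers":-1},{"linear":[-0.1,0,0],"twist":[0,0,0],"fingers":-1},{"linear":[-0.12,0,0],"twist":[0,0,0],"fingers":-1},{"linear":[-0.12,0,0],"twist":[0,0,0],"fingers":-1}]' 45
python3 - <<'E'
from h import *
plan([.443,-.002,.13],Rdown(0))
snap('scene','scene7');snap('top','top7')
for c in('top','scene'):
  for l in('clamp0','clamp0_grip'):
    print(l,c,[(round(r['conf'],2),np.round(r['centre'],3)) for r in nets.place_of(c,l)])
E
python3 -c "
import cv2
a=cv2.imread('pics/scene7.png');cv2.imwrite('pics/scene7z.png',cv2.resize(a[180:340,250:450],None,fx=4,fy=3.7))"
```

```text
time: 8.73
position: [0.5486, -0.1359, 0.1779]
tool_rot: [-1.177, 1.229, 1.163]
ft_force: [0.1, 0.3, -0.7]
grip_width: 0.998
t 8.73 tcp [ 0.5486 -0.1359  0.1779] z-yaw 87.0 xax [ 0.009 -0.003 -1.   ] F [ 0.1  0.3 -0.7] w 0.998 q [ 0.82  0.24 -0.72  1.73  0.17  1.23  1.59]
  lin [0.0465 0.1129 0.1283] twist [87.01  0.26  0.54] rows>= 12.2
clamp0 top [(0.95, array([ 0.441, -0.041,  0.012])), (0.71, array([ 0.455, -0.528,  0.016])), (0.63, array([ 0.535, -0.358,  0.01 ]))]
clamp0_grip top [(0.76, array([ 0.517, -0.316,  0.011])), (0.67, array([ 0.696, -0.041,  0.126])), (0.66, array([ 0.482, -0.497,  0.012]))]
clamp0 scene [(0.97, array([ 0.297, -0.168,  0.013])), (0.94, array([ 0.451, -0.532,  0.012])), (0.8, array([ 0.59 , -0.14 ,  0.048])), (0.56, array([ 0.532, -0.351,  0.013]))]
clamp0_grip scene [(0.98, array([ 0.548, -0.137,  0.056])), (0.87, array([ 0.485, -0.493,  0.014])), (0.74, array([ 0.514, -0.32 ,  0.012]))]
```

View pics/scene7z.png

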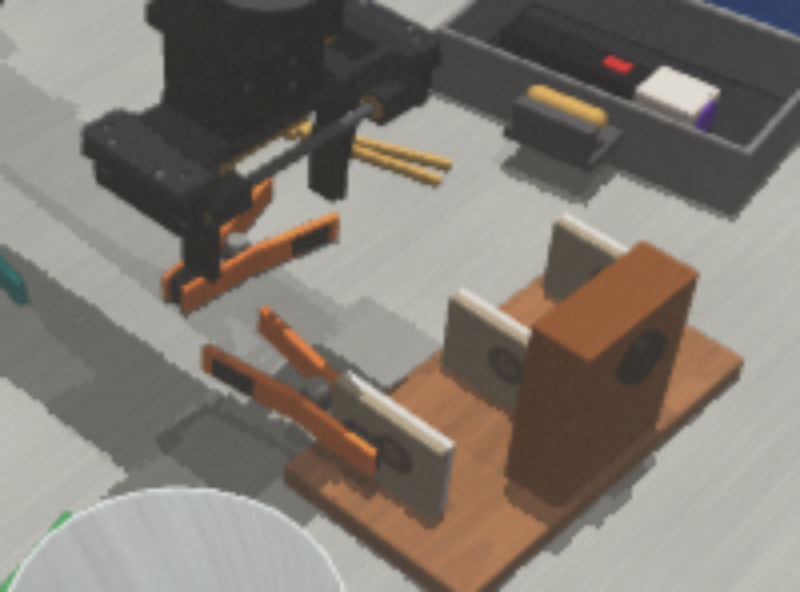

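View pics/top7.png

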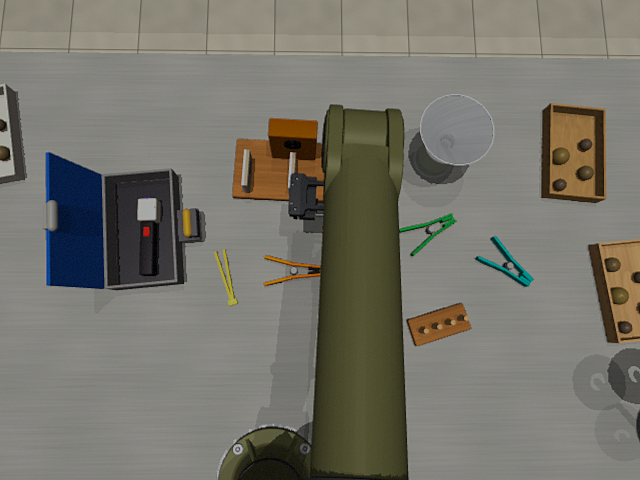

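The first clamp is on its slab, with the hinge about 20 mm before the edge. Clamp A is unmoved at (293,271) px in the top view.

```bash
python3 -m creep '[{"linear":[0.02,0.06,0.065],"twist":[43,0,0],"fingers":-1},{"linear":[0.02,0.06,0.065],"twist":[43,0,0],"fingers":-1},{"linear":[0.02,0.06,0.065],"twist":[43,0,0],"fingers":-1},{"linear":[0.02,0.06,0.065],"twist":[43,0,0],"fingers":-1},{"linear":[0.02,0.06,0.065],"twist":[43,0,0],"fingers":-1},{"linear":[0.02,0.06,0.065],"twist":[43,0,0],"fingers":-1},{"linear":[0.02,0.06,0.065],"twist":[43,0,0],"fingers":-1}]' 45
python3 - <<'E'
from h import *
plan([.443,-.002,.13],Rdown(0))
E
```

```text
time: 9.62
position: [0.488, -0.0673, 0.1513]
tool_rot: [-0.597, 1.488, 0.599]
ft_force: [-0.0, 0.6, 0.2]
grip_width: 1.002
t 9.62 tcp [ 0.488  -0.0673  0.1513] z-yaw 43.8 xax [-0.002  0.001 -1.   ] F [-0.   0.6  0.2] w 1.002 q [ 0.77  0.09 -0.71  1.92  0.06  1.16  0.8 ]
  lin [0.0214 0.0782 0.0128] twist [43.84 -0.09 -0.07] rows>= 6.1
```

```bash
python3 -m creep '[{"linear":[0.02,0.078,0.013],"twist":[43.8,0,0],"fingers":-1},{"linear":[0.02,0.078,0.013],"twist":[43.8,0,0],"fingers":-1},{"linear":[0.02,0.078,0.013],"twist":[43.8,0,0],"fingers":-1},{"linear":[0.02,0.078,0.013],"twist":[43.8,0,0],"fingers":-1},{"linear":[0.02,0.078,0.013],"twist":[43.8,0,0],"fingers":-1},{"linear":[0.02,0.078,0.013],"twist":[43.8,0,0],"fingers":-1},{"linear":[0.02,0.078,0.013],"twist":[43.8,0,0],"fingers":-1},{"linear":[0.02,0.078,0.013],"twist":[43.8,0,0],"fingers":-1}]' 45
python3 - <<'E'
from h import *
plan([.443,-.002,.014],Rdown(0))
E
```

```text
time: 10.28
position: [0.4435, -0.0024, 0.1318]
tool_rot: [-0.006, 1.572, 0.007]
ft_force: [0.3, 1.1, -0.6]
grip_width: 1.004
t 10.28 tcp [ 0.4435 -0.0024  0.1318] z-yaw 0.5 xax [-0.001  0.    -1.   ] F [ 0.3  1.1 -0.6] w 1.004 q [ 0.72 -0.02 -0.76  2.04 -0.01  1.11 -0.02]
  lin [ 0.1178  0.0003 -0.0004] twist [ 0.48 -0.06 -0.01] rows>= 2.8
```

```bash
python3 -m creep '[{"linear":[0.03,0,0],"twist":[0.5,0,0],"fingers":-1},{"linear":[0.06,0,0],"twist":[0.5,0,0],"fingers":-1},{"linear":[0.09,0,0],"twist":[0.5,0,0],"fingers":-1},{"linear":[0.115,0,0],"twist":[0.5,0,0],"fingers":-1},{"linear":[0.115,0,0],"twist":[0.5,0,0],"fingers":-1},{"linear":[0.115,0,0],"twist":[0.5,0,0],"fingers":-1}]' 45
python3 - <<'E'
from h import *
plan([.443,-.002,.014],Rdown(0))
snap('scene','scene8')
E
python3 -c "
import cv2
a=cv2.imread('pics/scene8.png');cv2.imwrite('pics/scene8z.png',cv2.resize(a[160:320,220:420],None,fx=4,fy=3.7))"
```

```text
time: 10.78
position: [0.4428, -0.0019, 0.0166]
tool_rot: [0.003, 1.574, -0.0]
ft_force: [-0.1, -1.1, 0.6]
grip_width: 1.001
t 10.78 tcp [ 0.4428 -0.0019  0.0166] z-yaw -0.1 xax [-0.003  0.001 -1.   ] F [-0.1 -1.1  0.6] w 1.001 q [ 0.67  0.19 -0.76  2.15  0.17  0.87 -0.2 ]
  lin [ 0.0026 -0.0001  0.0002] twist [-0.1  -0.18 -0.09] rows>= 0.1
```

View pics/scene8z.png

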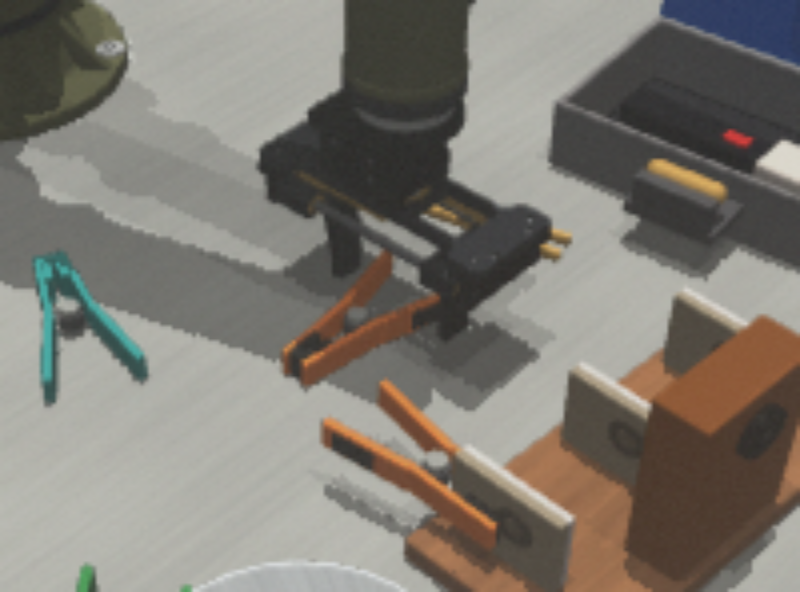

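The handles of clamp A are between the fingers (crop, around 400,290). Closing.

```bash
python3 -m creep '[{"linear":[0.002,0,0],"twist":[0,0,0],"fingers":0},{"linear":[0.002,0,0],"twist":[0,0,0],"fingers":1},{"linear":[0.002,0,0],"twist":[0,0,0],"fingers":1},{"linear":[0.002,0,0],"twist":[0,0,0],"fingers":1},{"linear":[0.002,0,0],"twist":[0,0,0],"fingers":1},{"linear":[0.002,0,0],"twist":[0,0,0],"fingers":1},{"linear":[0.002,0,0],"twist":[0,0,0],"fingers":1},{"linear":[0.002,0,0],"twist":[0,0,0],"fingers":1}]' 45
python3 -m creep '[{"linear":[0,0,0],"twist":[0,0,0],"fingers":1},{"linear":[0,0,0],"twist":[0,0,0],"fingers":1},{"linear":[0,0,0],"twist":[0,0,0],"fingers":1},{"linear":[0,0,0],"twist":[0,0,0],"fingers":1},{"linear":[0,0,0],"twist":[0,0,0],"fingers":1},{"linear":[0,0,0],"twist":[0,0,0],"fingers":1}]' 45
python3 -m creep '[{"linear":[-0.03,0,0],"twist":[0,0,0],"fingers":1},{"linear":[-0.06,0,0],"twist":[0,0,0],"fingers":1},{"linear":[-0.09,0,0],"twist":[0,0,0],"fingers":1},{"linear":[-0.1,0,0],"twist":[0,0,0],"fingers":1},{"linear":[-0.1,0,0],"twist":[0,0,0],"fingers":1}]' 45
python3 - <<'E'
from h import *
plan([.497,.0681,.11],Rdown(87))
snap('scene','scene9')
E
python3 -c "
import cv2
a=cv2.imread('pics/scene9.png');cv2.imwrite('pics/scene9z.png',cv2.resize(a[130:290,220:420],None,fx=4,fy=3.7))"
```

```text
time: 11.5
position: [0.4446, -0.0022, 0.0159]
tool_rot: [0.004, 1.57, -0.004]
ft_force: [0.3, 0.4, 4.5]
grip_width: 0.485
time: 12.0
position: [0.4447, -0.0023, 0.0159]
tool_rot: [0.004, 1.569, -0.004]
ft_force: [-0.1, -0.6, 6.6]
grip_width: 0.379
time: 12.42
position: [0.4456, -0.0028, 0.1174]
tool_rot: [0.003, 1.566, -0.006]
ft_force: [0.3, -0.1, -0.9]
grip_width: 0.379
t 12.42 tcp [ 0.4456 -0.0028  0.1174] z-yaw -0.3 xax [ 0.005 -0.002 -1.   ] F [ 0.3 -0.1 -0.9] w 0.379 q [ 0.73  0.01 -0.78  2.06  0.01  1.07 -0.06]
  lin [0.0075 0.0712 0.0509] twist [-87.33   0.12   0.29] rows>= 12.2
```

View pics/scene9z.png

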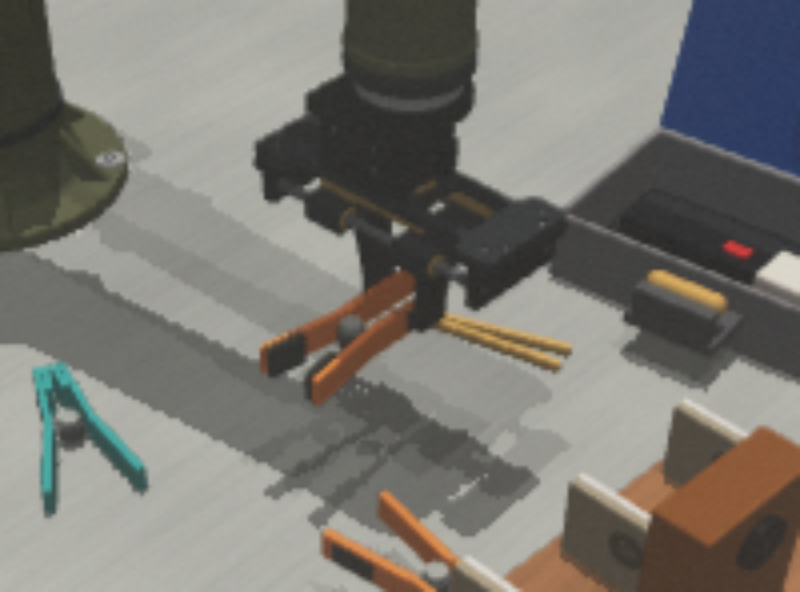

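```bash
python3 -m creep '[{"linear":[0,0.035,0.025],"twist":[-43,0,0],"fingers":1},{"linear":[0,0.035,0.025],"twist":[-43,0,0],"fingers":1},{"linear":[0,0.035,0.025],"twist":[-43,0,0],"fingers":1},{"linear":[0,0.035,0.025],"twist":[-43,0,0],"fingers":1},{"linear":[0,0.035,0.025],"twist":[-43,0,0],"fingers":1},{"linear":[0,0.035,0.025],"twist":[-43,0,0],"fingers":1},{"linear":[0,0.07,0.051],"twist":[-87.3,0,0],"fingers":1},{"linear":[0,0.07,0.051],"twist":[-87.3,0,0],"fingers":1}]' 45
python3 - <<'E'
from h import *
plan([.4959,.0681,.11],Rdown(87))
E
```

```text
time: 13.13
position: [0.496, 0.0721, 0.1129]
tool_rot: [-0.777, 1.424, 0.787]
ft_force: [0.8, 1.1, 0.3]
grip_width: 0.383
t 13.13 tcp [0.496  0.0721 0.1129] z-yaw 57.5 xax [-0.001  0.006 -1.   ] F [0.8 1.1 0.3] w 0.383 q [ 0.66  0.2  -0.92  1.93  0.17  1.09  0.67]
  lin [ 0.0029 -0.0021 -0.0035] twist [-29.49   0.31  -0.18] rows>= 4.1
```

```bash
python3 -m creep '[{"linear":[0.003,-0.002,-0.0035],"twist":[-29.5,0,0],"fingers":1},{"linear":[0.003,-0.002,-0.0035],"twist":[-29.5,0,0],"fingers":1},{"linear":[0.003,-0.002,-0.0035],"twist":[-29.5,0,0],"fingers":1},{"linear":[0.003,-0.002,-0.0035],"twist":[-29.5,0,0],"fingers":1},{"linear":[0.003,-0.002,-0.0035],"twist":[-29.5,0,0],"fingers":1},{"linear":[0.003,-0.002,-0.0035],"twist":[-29.5,0,0],"fingers":1},{"linear":[0.003,-0.002,-0.0035],"twist":[-29.5,0,0],"fingers":1}]' 45
python3 - <<'E'
from h import *
plan([.4959,.0681,.056],Rdown(87))
E
```

```text
time: 13.72
position: [0.4942, 0.0633, 0.1111]
tool_rot: [-1.161, 1.24, 1.164]
ft_force: [0.8, -0.2, -1.0]
grip_width: 0.38
t 13.72 tcp [0.4942 0.0633 0.1111] z-yaw 86.3 xax [-0.002  0.    -1.   ] F [ 0.8 -0.2 -1. ] w 0.38 q [ 0.73  0.21 -0.98  1.94  0.2   1.09  1.17]
  lin [ 0.0551 -0.0016  0.0049] twist [-0.67  0.02 -0.13] rows>= 1.3
```

```bash
python3 -m creep '[{"linear":[0.025,-0.001,0.005],"twist":[-0.7,0,0],"fingers":1},{"linear":[0.05,-0.001,0.005],"twist":[-0.7,0,0],"fingers":1},{"linear":[0.055,-0.001,0.005],"twist":[-0.7,0,0],"fingers":1},{"linear":[0.055,-0.001,0.005],"twist":[-0.7,0,0],"fingers":1},{"linear":[0.055,-0.001,0.005],"twist":[-0.7,0,0],"fingers":1}]' 45
python3 - <<'E'
from h import *
plan([.5558,.0650,.056],Rdown(87))
im,d=snap('scene','scene10');W=world('scene',d)
hsv=cv2.cvtColor(im,cv2.COLOR_RGB2HSV)
m=(hsv[...,0]<22)&(hsv[...,1]>150)&(W[...,2]>.055)&(W[...,2]<.08)&(W[...,1]<.11)&(W[...,1]>.02)&(W[...,0]<.62)
P=W[m]
for a in np.arange(.50,.62,.01):
    q=P[(P[:,0]>a)&(P[:,0]<a+.01)]
    if len(q): print(round(a,2),len(q),np.round(np.sort(q[:,1])[[0,len(q)//2,-1]],3), np.round(q[:,2].max(),3))
cv2.imwrite('pics/scene10z.png',cv2.resize(im[150:310,270:470,::-1],None,fx=4,fy=3.7))
E
```

```text
time: 14.13
position: [0.4963, 0.0685, 0.0576]
tool_rot: [-1.172, 1.232, 1.173]
ft_force: [1.0, 0.8, 0.1]
grip_width: 0.378
t 14.13 tcp [0.4963 0.0685 0.0576] z-yaw 87.2 xax [-0.  0. -1.] F [1.  0.8 0.1] w 0.378 q [ 0.66  0.3  -0.95  1.98  0.29  1.    1.1 ]
  lin [ 0.0016 -0.0596 -0.0005] twist [ 0.16  0.02 -0.02] rows>= 1.4
0.5 4 [0.08  0.081 0.081] 0.066
0.51 5 [0.052 0.055 0.083] 0.067
0.52 6 [0.05  0.077 0.078] 0.067
0.53 12 [0.048 0.076 0.081] 0.068
0.54 10 [0.05  0.054 0.082] 0.066
0.55 16 [0.047 0.053 0.082] 0.067
0.56 14 [0.044 0.077 0.084] 0.066
0.57 16 [0.042 0.046 0.082] 0.068
0.58 9 [0.039 0.043 0.045] 0.067
0.59 10 [0.039 0.041 0.046] 0.067
0.6 2 [0.042 0.085 0.085] 0.064
```

View pics/scene10z.png

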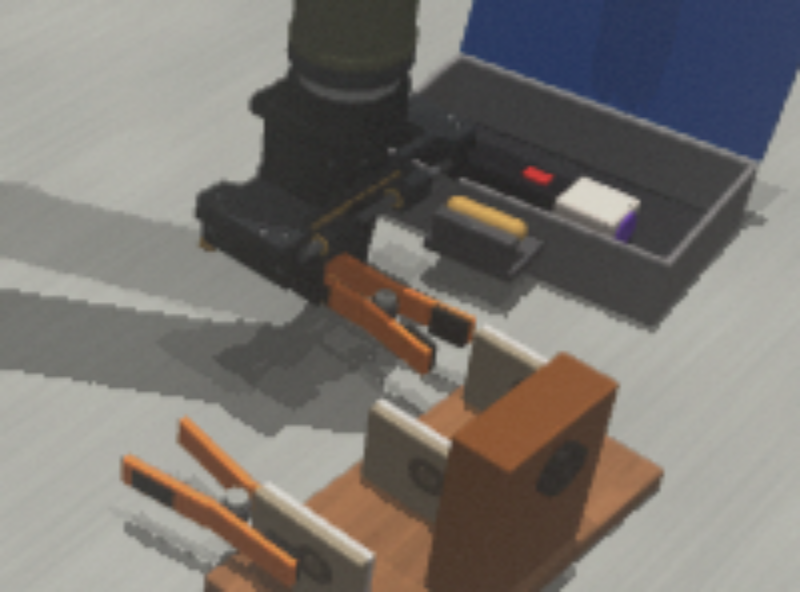

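The jaws are lined up with the slab near the case. Their centre is at y≈0.0625, against a slab edge at 0.0616. Advancing.

```bash
python3 -m creep '[{"linear":[0.001,-0.015,0.001],"twist":[0,0,0],"fingers":1},{"linear":[0.002,-0.03,0.001],"twist":[0,0,0],"fingers":1},{"linear":[0.003,-0.045,0.001],"twist":[0,0,0],"fingers":1},{"linear":[0.003,-0.058,0.001],"twist":[0,0,0],"fingers":1},{"linear":[0.003,-0.058,0.001],"twist":[0,0,0],"fingers":1},{"linear":[0.003,-0.058,0.001],"twist":[0,0,0],"fingers":1},{"linear":[0.003,-0.058,0.001],"twist":[0,0,0],"fingers":1}]' 45
python3 - <<'E'
from h import *
plan([.5558,.066,.056],Rdown(87))
im,d=snap('scene','scene11')
cv2.imwrite('pics/scene11z.png',cv2.resize(im[150:310,270:470,::-1],None,fx=4,fy=3.7))
E
```

```text
time: 14.77
position: [0.554, 0.0666, 0.055]
tool_rot: [-1.173, 1.232, 1.173]
ft_force: [-0.7, -0.0, -1.1]
grip_width: 0.383
t 14.77 tcp [0.554  0.0666 0.055 ] z-yaw 87.2 xax [ 0. -0. -1.] F [-0.7 -0.  -1.1] w 0.383 q [ 0.58  0.43 -0.89  1.85  0.39  1.04  1.06]
  lin [-0.001  -0.0018 -0.0005] twist [ 0.2  -0.02  0.02] rows>= 0.1
```

View pics/scene11z.png

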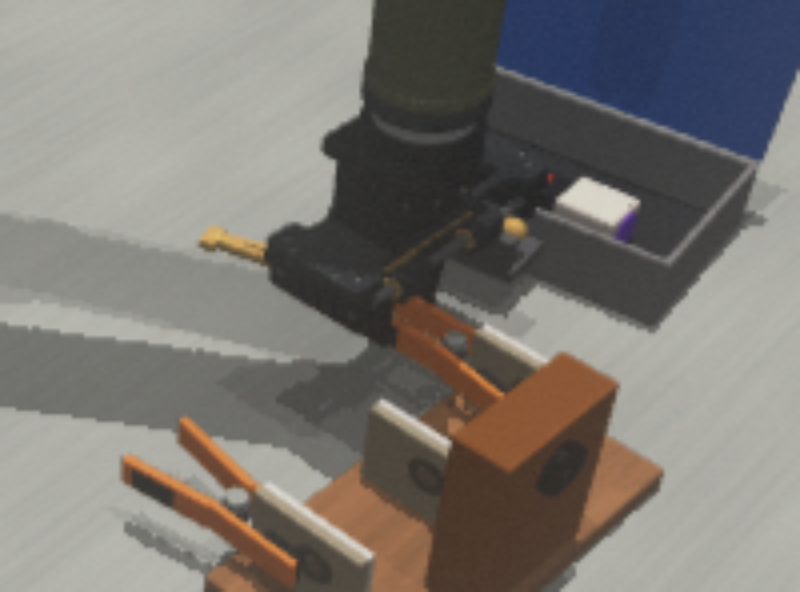

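It straddles the slab, so I release and lift.

```bash
python3 -m creep '[{"linear":[0,0,0],"twist":[0,0,0],"fingers":0.3},{"linear":[0,0,0],"twist":[0,0,0],"fingers":0},{"linear":[0,0,0],"twist":[0,0,0],"fingers":-1},{"linear":[0,0,0],"twist":[0,0,0],"fingers":-1},{"linear":[0,0,0],"twist":[0,0,0],"fingers":-1},{"linear":[0,0,0],"twist":[0,0,0],"fingers":-1},{"linear":[0,0,0],"twist":[0,0,0],"fingers":-1},{"linear":[0,0,0],"twist":[0,0,0],"fingers":-1}]' 45
python3 -m creep '[{"linear":[0,0,0],"twist":[0,0,0],"fingers":-1},{"linear":[0,0,0],"twist":[0,0,0],"fingers":-1},{"linear":[0,0,0],"twist":[0,0,0],"fingers":-1},{"linear":[-0.03,0,0],"twist":[0,0,0],"fingers":-1},{"linear":[-0.06,0,0],"twist":[0,0,0],"fingers":-1},{"linear":[-0.1,0,0],"twist":[0,0,0],"fingers":-1},{"linear":[-0.14,0,0],"twist":[0,0,0],"fingers":-1},{"linear":[-0.14,0,0],"twist":[0,0,0],"fingers":-1}]' 45
python3 - <<'E'
from h import *
state()
im,d=snap('scene','scene12');snap('top','top12')
cv2.imwrite('pics/scene12z.png',cv2.resize(im[150:310,270:470,::-1],None,fx=4,fy=3.7))
for l in('clamp0','clamp0_grip','lamp','lens'):
    print(l,[(round(r['conf'],2),np.round(r['centre'],3)) for r in nets.place_of('scene',l)])
E
```

```text
time: 15.48
position: [0.5544, 0.0667, 0.0544]
tool_rot: [-1.173, 1.232, 1.173]
ft_force: [0.5, -0.1, 0.1]
grip_width: 0.834
time: 16.15
position: [0.5586, 0.0681, 0.2022]
tool_rot: [-1.179, 1.222, 1.165]
ft_force: [1.4, 0.9, 1.1]
grip_width: 0.999
t 16.15 tcp [0.5586 0.0681 0.2022] z-yaw 87.2 xax [ 0.012  0.    -1.   ] F [1.4 0.9 1.1] w 0.999 q [ 0.68  0.27 -0.98  1.7   0.23  1.29  1.18]
clamp0 [(0.87, array([ 0.297, -0.17 ,  0.012])), (0.87, array([ 0.534, -0.352,  0.012])), (0.84, array([ 0.453, -0.532,  0.015])), (0.66, array([ 0.593, -0.138,  0.05 ])), (0.6, array([0.597, 0.062, 0.047]))]
clamp0_grip [(0.94, array([ 0.336, -0.186,  0.013])), (0.93, array([ 0.488, -0.494,  0.014])), (0.75, array([ 0.546, -0.138,  0.053])), (0.66, array([ 0.516, -0.318,  0.011]))]
lamp [(0.62, array([0.52 , 0.271, 0.006]))]
lens [(0.62, array([0.598, 0.282, 0.024]))]
```

View pics/scene12z.png

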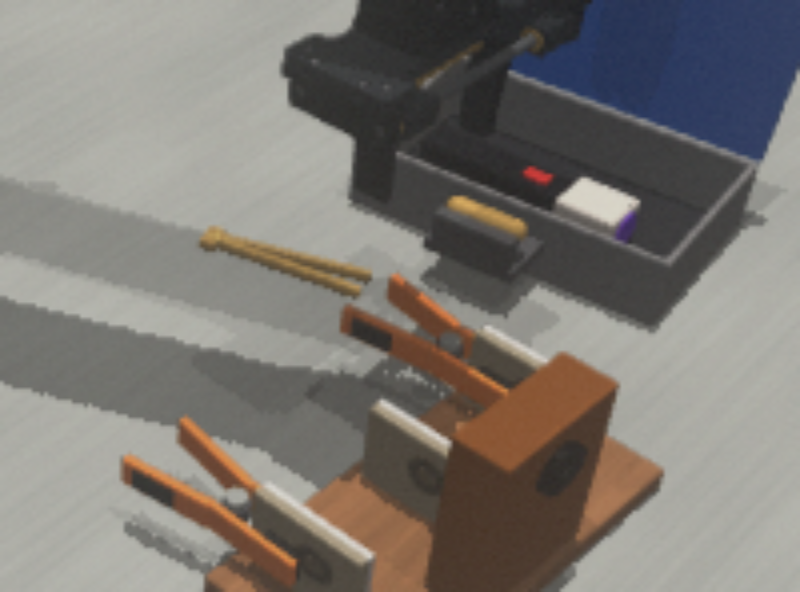

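View pics/top12.png

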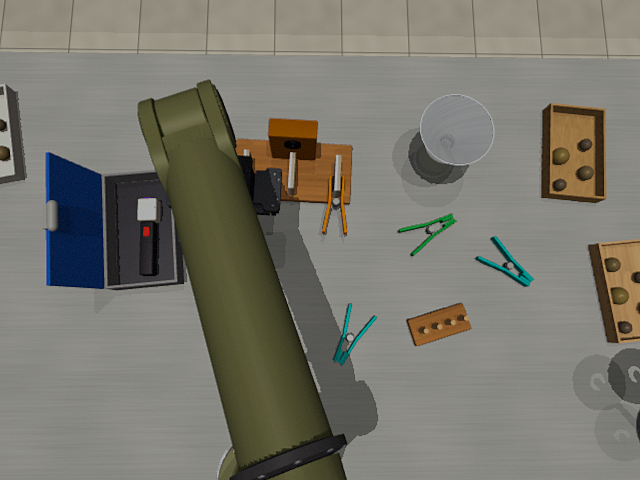

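Both clamps hold their slabs, with hinges near (0.593,-0.138) and (0.597,0.062). The gripper's 190 mm body would hit the open lid if it gripped the lamp where it lies. So I first slide the lamp about 22 mm away from the lid, using the closed fingers with the gripper turned lengthwise.

```bash
python3 - <<'E'
from h import *
plan([.525,.310,.19],Rdown(3))
E
python3 -m creep '[{"linear":[0,0.01,0.08],"twist":[42,0,0],"fingers":1},{"linear":[0,0.01,0.08],"twist":[42,0,0],"fingers":1},{"linear":[0,0.01,0.08],"twist":[42,0,0],"fingers":1},{"linear":[0,0.01,0.08],"twist":[42,0,0],"fingers":1},{"linear":[0,0.01,0.08],"twist":[42,0,0],"fingers":1},{"linear":[0,0.01,0.08],"twist":[42,0,0],"fingers":1},{"linear":[0,0.01,0.08],"twist":[42,0,0],"fingers":1}]' 30
python3 - <<'E'
from h import *
plan([.525,.310,.19],Rdown(3))
E
```

```text
t 16.45 tcp [0.5533 0.0661 0.1927] z-yaw 87.2 xax [-0.003 -0.    -1.   ] F [ 0.6 -0.6 -0.1] w 1.0 q [ 0.67  0.27 -0.97  1.71  0.23  1.28  1.17]
  lin [0.0028 0.0402 0.2422] twist [84.2  -0.13 -0.12] rows>= 11.8
time: 17.03
position: [0.5475, 0.1469, 0.1929]
tool_rot: [-0.614, 1.484, 0.615]
ft_force: [-0.3, 0.2, 0.4]
grip_width: 0.556
t 17.03 tcp [0.5475 0.1469 0.1929] z-yaw 45.0 xax [-0.002 -0.    -1.   ] F [-0.3  0.2  0.4] w 0.556 q [ 0.44  0.27 -0.88  1.69  0.22  1.28  0.31]
  lin [0.0029 0.1312 0.0996] twist [ 4.204e+01 -1.400e-01 -4.000e-02] rows>= 5.9
```

```bash
python3 -m creep '[{"linear":[0.003,0.131,0.1],"twist":[42,0,0],"fingers":1},{"linear":[0.003,0.131,0.1],"twist":[42,0,0],"fingers":1},{"linear":[0.003,0.131,0.1],"twist":[42,0,0],"fingers":1},{"linear":[0.003,0.131,0.1],"twist":[42,0,0],"fingers":1},{"linear":[0.003,0.131,0.1],"twist":[42,0,0],"fingers":1},{"linear":[0.003,0.131,0.1],"twist":[42,0,0],"fingers":1},{"linear":[0.003,0.131,0.1],"twist":[42,0,0],"fingers":1},{"linear":[0.003,0.131,0.1],"twist":[42,0,0],"fingers":1}]' 30
python3 - <<'E'
from h import *
plan([.525,.309,.030],Rdown(3))
im,d=snap('scene','scene13');im2,_=snap('top','top13')
cv2.imwrite('pics/scene13z.png',cv2.resize(im[60:260,300:500,::-1],None,fx=3.5,fy=2.9))
E
```

```text
time: 17.7
position: [0.525, 0.3104, 0.1901]
tool_rot: [-0.047, 1.572, 0.046]
ft_force: [-0.0, -0.7, 0.6]
grip_width: 0.023
t 17.7 tcp [0.525  0.3104 0.1901] z-yaw 3.4 xax [-0.002 -0.001 -1.   ] F [-0.  -0.7  0.6] w 0.023 q [ 0.06  0.36 -0.79  1.59  0.26  1.3  -0.71]
  lin [ 0.1601 -0.0013  0.0002] twist [ 0.41 -0.11  0.04] rows>= 3.8
```

View pics/scene13z.png

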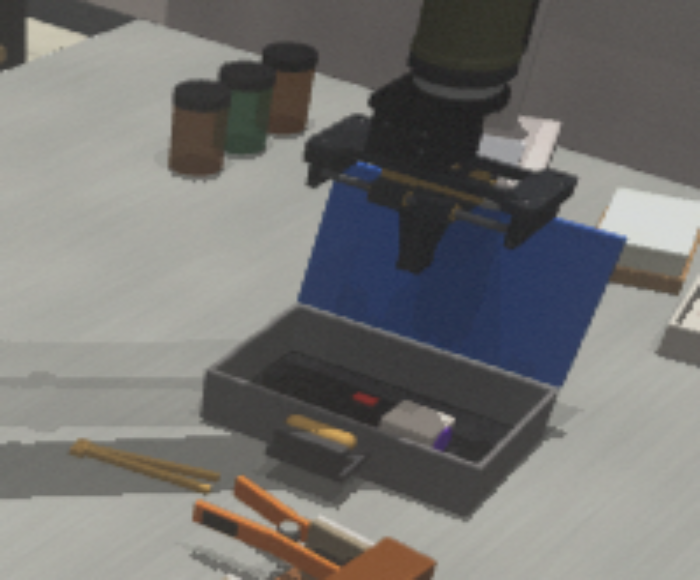

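View pics/top13.png

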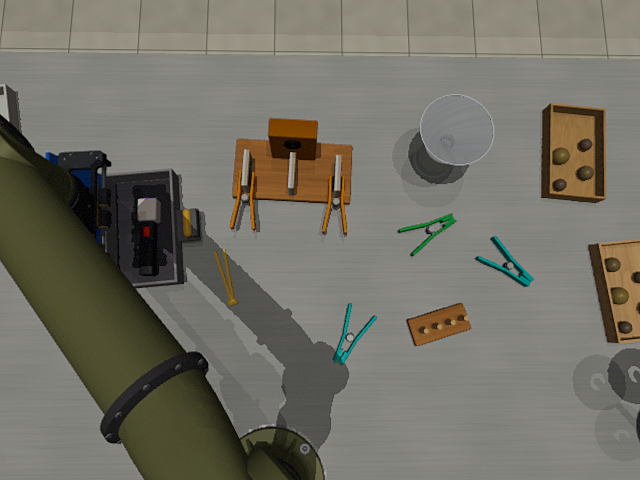

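```bash
python3 -m creep '[{"linear":[0.03,0,-0.009],"twist":[0.4,0,0],"fingers":1},{"linear":[0.06,0,-0.009],"twist":[0.4,0,0],"fingers":1},{"linear":[0.09,0,-0.009],"twist":[0.4,0,0],"fingers":1},{"linear":[0.1,0,-0.009],"twist":[0.4,0,0],"fingers":1},{"linear":[0.1,0,-0.009],"twist":[0.4,0,0],"fingers":1},{"linear":[0.1,0,-0.009],"twist":[0.4,0,0],"fingers":1}]' 30
python3 - <<'E'
from h import *
plan([.515,.309,.025],Rdown(3))
im,d=snap('scene','scene14')
cv2.imwrite('pics/scene14z.png',cv2.resize(im[60:260,300:500,::-1],None,fx=3.5,fy=2.9))
E
```

```text
time: 18.3
position: [0.517, 0.3096, 0.0917]
tool_rot: [-0.038, 1.571, 0.039]
ft_force: [0.1, 0.2, 0.4]
grip_width: 0.008
t 18.3 tcp [0.517  0.3096 0.0917] z-yaw 2.8 xax [-0.  0. -1.] F [0.1 0.2 0.4] w 0.008 q [ 0.04  0.44 -0.76  1.71  0.33  1.13 -0.78]
  lin [ 0.0667 -0.0005 -0.002 ] twist [-0.18 -0.02 -0.02] rows>= 1.6
```

View pics/scene14z.png

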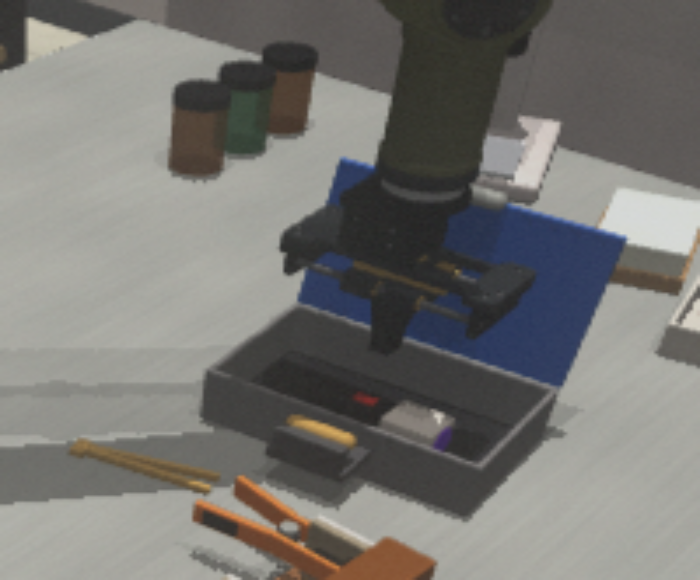

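```bash
python3 -m creep '[{"linear":[0.025,0,-0.001],"twist":[0,0,0],"fingers":1},{"linear":[0.045,0,-0.001],"twist":[0,0,0],"fingers":1},{"linear":[0.055,0,-0.001],"twist":[0,0,0],"fingers":1},{"linear":[0.065,0,-0.001],"twist":[0,0,0],"fingers":1},{"linear":[0.065,0,-0.001],"twist":[0,0,0],"fingers":1}]' 30
python3 - <<'E'
from h import *
plan([.515,.280,.025],Rdown(3))
im,d=snap('scene','scene15')
cv2.imwrite('pics/scene15z.png',cv2.resize(im[60:260,300:500,::-1],None,fx=3.5,fy=2.9))
E
```

```text
time: 18.77
position: [0.5156, 0.3093, 0.0257]
tool_rot: [-0.039, 1.571, 0.038]
ft_force: [-1.1, -0.2, 0.4]
grip_width: 0.007
t 18.77 tcp [0.5156 0.3093 0.0257] z-yaw 2.8 xax [-0.001 -0.001 -1.   ] F [-1.1 -0.2  0.4] w 0.007 q [ 0.    0.51 -0.73  1.76  0.39  1.02 -0.82]
  lin [ 0.0007 -0.0292 -0.002 ] twist [-0.2  -0.05  0.03] rows>= 0.7
```

View pics/scene15z.png

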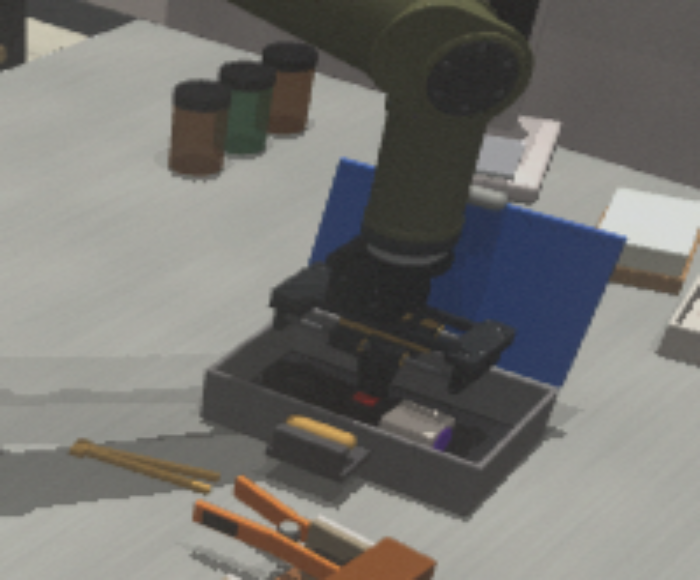

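The fingers are down beside the lamp with no contact. Pushing slowly.

```bash
python3 -m creep '[{"linear":[0,-0.004,0],"twist":[0,0,0],"fingers":1},{"linear":[0,-0.008,0],"twist":[0,0,0],"fingers":1},{"linear":[0,-0.012,0],"twist":[0,0,0],"fingers":1},{"linear":[0,-0.016,0],"twist":[0,0,0],"fingers":1},{"linear":[0,-0.020,0],"twist":[0,0,0],"fingers":1},{"linear":[0,-0.024,0],"twist":[0,0,0],"fingers":1},{"linear":[0,-0.028,0],"twist":[0,0,0],"fingers":1},{"linear":[0,-0.029,0],"twist":[0,0,0],"fingers":1}]' 30
python3 -m creep '[{"linear":[0,0.006,0],"twist":[0,0,0],"fingers":1},{"linear":[0,0.006,0],"twist":[0,0,0],"fingers":1},{"linear":[-0.03,0.006,0],"twist":[0,0,0],"fingers":1},{"linear":[-0.06,0.006,0],"twist":[0,0,0],"fingers":1},{"linear":[-0.09,0.006,0],"twist":[0,0,0],"fingers":1},{"linear":[-0.12,0.006,0],"twist":[0,0,0],"fingers":1},{"linear":[-0.15,0.006,0],"twist":[0,0,0],"fingers":1},{"linear":[-0.15,-0.03,0],"twist":[0,0,0],"fingers":1}]' 30
python3 - <<'E'
from h import *
state()
im,d=snap('scene','scene16');snap('top','top16')
cv2.imwrite('pics/scene16z.png',cv2.resize(im[60:260,300:500,::-1],None,fx=3.5,fy=2.9))
for c in('scene','top'):
  for l in('lamp','lens'):
    print(l,[(round(r['conf'],2),np.round(r['centre'],3)) for r in nets.place_of(c,l)])
E
```

```text
time: 19.48
position: [0.5174, 0.2795, 0.0263]
tool_rot: [-0.038, 1.57, 0.037]
ft_force: [0.1, 2.5, 0.7]
grip_width: 0.005
time: 20.15
position: [0.5189, 0.2609, 0.1832]
tool_rot: [-0.04, 1.561, 0.055]
ft_force: [-0.4, 1.4, 1.3]
grip_width: 0.003
t 20.15 tcp [0.5189 0.2609 0.1832] z-yaw 3.5 xax [ 0.009  0.01  -1.   ] F [-0.4  1.4  1.3] w 0.003 q [ 0.18  0.29 -0.81  1.68  0.21  1.25 -0.61]
lamp [(0.67, array([0.525, 0.249, 0.004]))]
lens [(0.57, array([0.604, 0.264, 0.027]))]
lamp [(0.94, array([0.517, 0.252, 0.007]))]
lens [(0.85, array([0.599, 0.264, 0.024])), (0.24, array([ 0.711, -0.372, -0.   ]))]
```

View pics/scene16z.png

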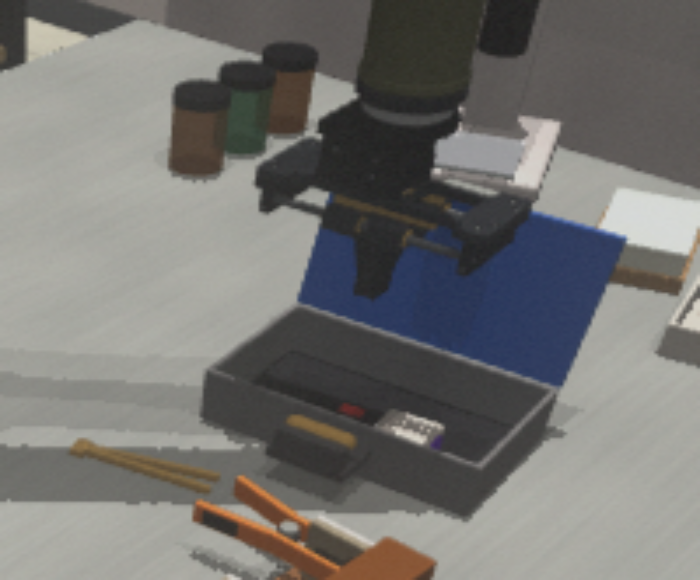

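View pics/top16.png

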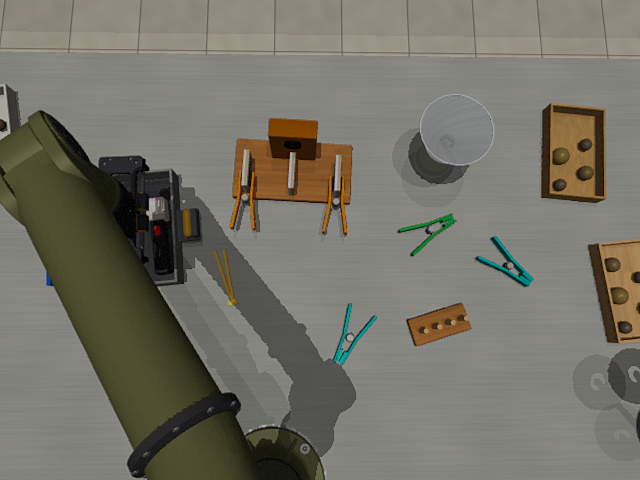

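```bash
python3 - <<'E'
from h import *
for c,n in(('scene','scene16'),('top','top16')):
    im=cv2.imread(f'pics/{n}.png')[:,:,::-1];d=np.load(f'pics/{n}.npy');W=world(c,d)
    m=(W[...,0]>.41)&(W[...,0]<.64)&(W[...,1]>.19)&(W[...,1]<.33)&(W[...,2]>.034)&(W[...,2]<.049)
    hd=m&(W[...,2]>.040); hn=m&(W[...,2]<.0415)&(W[...,2]>.036)
    for k,mm in(('all',m),('head',hd),('handle',hn)):
        q=W[mm];
        if len(q)>20:
            r=cv2.minAreaRect(q[:,:2].astype(np.float32));print(c,k,len(q),np.round(r[0],4),np.round(r[1],4),round(r[2],1),'zmed',np.round(np.median(q[:,2]),4))
E
python3 -c "
import cv2
a=cv2.imread('pics/top16.png');cv2.imwrite('pics/top16z.png',cv2.resize(a[150:300,90:210],None,fx=5,fy=4))"
```

```text
scene all 627 [0.5243 0.2576] [0.1257 0.2324] 87.6 zmed 0.041
scene head 368 [0.5242 0.26  ] [0.1261 0.2296] 88.9 zmed 0.0429
scene handle 304 [0.5244 0.2521] [0.1146 0.2319] 87.5 zmed 0.0391
top all 1489 [0.5243 0.231 ] [0.2217 0.0776] 10.6 zmed 0.0399
top head 728 [0.5232 0.2316] [0.2195 0.0754] 11.0 zmed 0.0422
top handle 902 [0.5226 0.2305] [0.2177 0.0774] 10.8 zmed 0.0389
```

View pics/top16z.png

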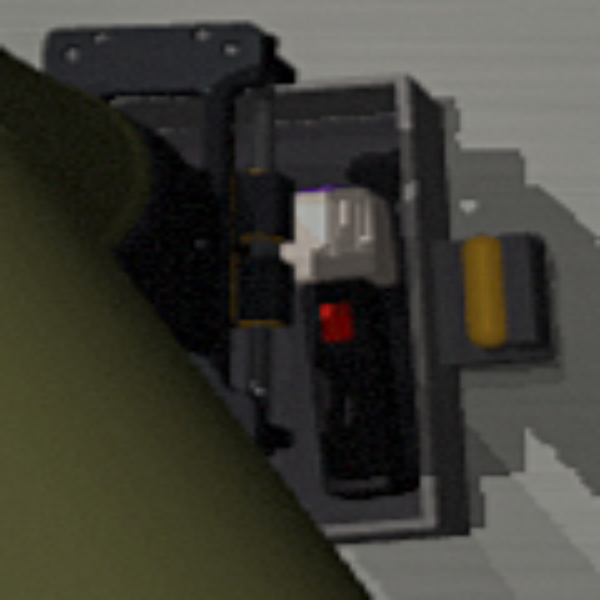

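The lamp slid over and turned a little. I move aside and turn the gripper so the top camera can see the lamp clearly.

```bash
python3 -m creep '[{"linear":[-0.02,-0.17,-0.03],"twist":[-45,0,0],"fingers":1},{"linear":[-0.02,-0.17,-0.03],"twist":[-45,0,0],"fingers":1},{"linear":[-0.02,-0.17,-0.03],"twist":[-45,0,0],"fingers":1},{"linear":[-0.02,-0.17,-0.03],"twist":[-45,0,0],"fingers":1},{"linear":[-0.02,-0.17,-0.03],"twist":[-45,0,0],"fingers":0},{"linear":[-0.02,-0.17,-0.03],"twist":[-45,0,0],"fingers":0},{"linear":[-0.02,-0.17,-0.03],"twist":[-45,0,0],"fingers":0}]' 30
python3 -m creep '[{"linear":[0,0,0],"twist":[-45,0,0],"fingers":0},{"linear":[0,0,0],"twist":[-45,0,0],"fingers":0},{"linear":[0,0,0],"twist":[-45,0,0],"fingers":0},{"linear":[0,0,0],"twist":[-45,0,0],"fingers":0},{"linear":[0,0,0],"twist":[-45,0,0],"fingers":0},{"linear":[0,0,0],"twist":[-45,0,0],"fingers":0},{"linear":[0,0,0],"twist":[-45,0,0],"fingers":0}]' 30
python3 - <<'E'
from h import *
state()
snap('scene','scene17');im,d=snap('top','top17')
for c in('scene','top'):
  for l in('lamp','lens'):
    print(l,[(round(r['conf'],2),np.round(r['centre'],3)) for r in nets.place_of(c,l)])
cv2.imwrite('pics/top17z.png',cv2.resize(im[150:300,40:240,::-1],None,fx=4,fy=4,interpolation=cv2.INTER_CUBIC))
E
```

```text
time: 21.03
position: [0.4968, 0.0771, 0.196]
tool_rot: [-0.644, 1.474, 0.642]
ft_force: [0.6, -0.4, -1.0]
grip_width: 0.151
time: 21.62
position: [0.4966, 0.0808, 0.1958]
tool_rot: [-1.24, 1.189, 1.242]
ft_force: [0.9, 0.0, 0.0]
grip_width: 0.492
t 21.62 tcp [0.4966 0.0808 0.1958] z-yaw 92.5 xax [-0.001  0.001 -1.   ] F [0.9 0.  0. ] w 0.492 q [ 0.6   0.08 -0.84  1.83  0.07  1.25  1.35]
lamp [(0.85, array([0.521, 0.251, 0.005]))]
lens [(0.67, array([0.622, 0.061, 0.051])), (0.54, array([0.6  , 0.266, 0.024])), (0.24, array([0.554, 0.062, 0.048]))]
lamp []
lens []
```

View pics/top17z.png

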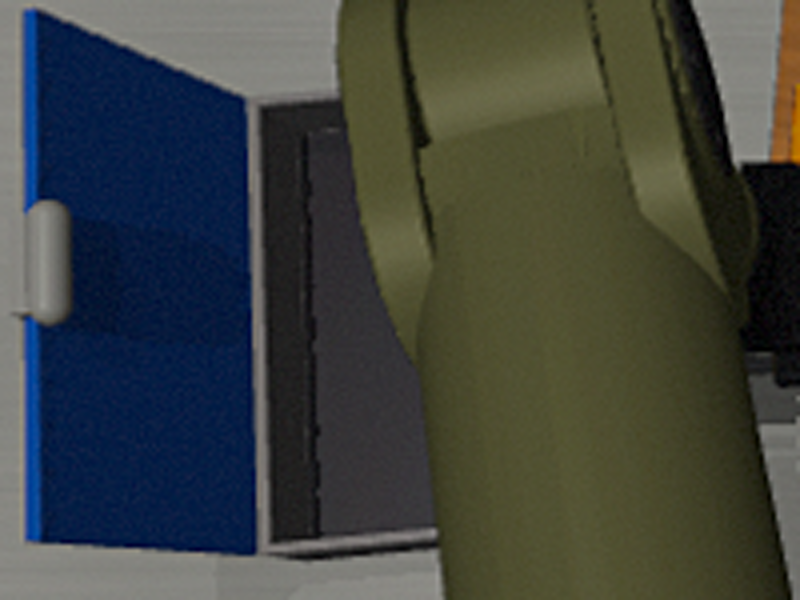

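Run:
```python
from h import *
im=cv2.imread('pics/scene17.png');d=np.load('pics/scene17.npy');W=world('scene',d)
cv2.imwrite('pics/scene17z.png',cv2.resize(im[150:250,350:470],None,fx=6.5,fy=6,interpolation=cv2.INTER_CUBIC))
hsv=cv2.cvtColor(im,cv2.COLOR_BGR2HSV)
head=(im.min(-1)>110)&(hsv[...,1]<60)&(W[...,2]>.038)&(W[...,2]<.05)&(W[...,0]>.52)&(W[...,0]<.64)&(W[...,1]>.2)&(W[...,1]<.32)
print('head',cv2.minAreaRect(W[head][:,:2].astype(np.float32)),np.median(W[head][:,2]),head.sum())
hn=(W[...,2]>.0355)&(W[...,2]<.0425)&(W[...,0]>.42)&(W[...,0]<.555)&(W[...,1]>.222)&(W[...,1]<.30)
P=W[hn]
for a in np.arange(.42,.56,.01):
    q=P[(P[:,0]>a)&(P[:,0]<a+.01)]
    if len(q): print(round(a,2),len(q),np.round(np.percentile(q[:,1],[2,50,98]),4))
```

```text
head ((0.5809695720672607, 0.26373010873794556), (0.04938691481947899, 0.037574730813503265), 7.4718427658081055) 0.043164153476641154 137
0.43 4 [0.2391 0.2467 0.2505]
0.44 14 [0.2372 0.2477 0.2561]
0.45 13 [0.2374 0.2495 0.259 ]
0.46 11 [0.2412 0.2452 0.2582]
0.47 14 [0.2382 0.25   0.2599]
0.48 12 [0.2426 0.2488 0.2619]
0.49 17 [0.2432 0.2517 0.2615]
0.5 15 [0.241  0.2549 0.2631]
0.51 16 [0.2423 0.2538 0.2667]
0.52 13 [0.2452 0.2521 0.2663]
0.53 16 [0.2475 0.2554 0.2671]
0.54 19 [0.2444 0.2585 0.2704]
0.55 10 [0.25   0.2608 0.274 ]
```

View pics/scene17z.png

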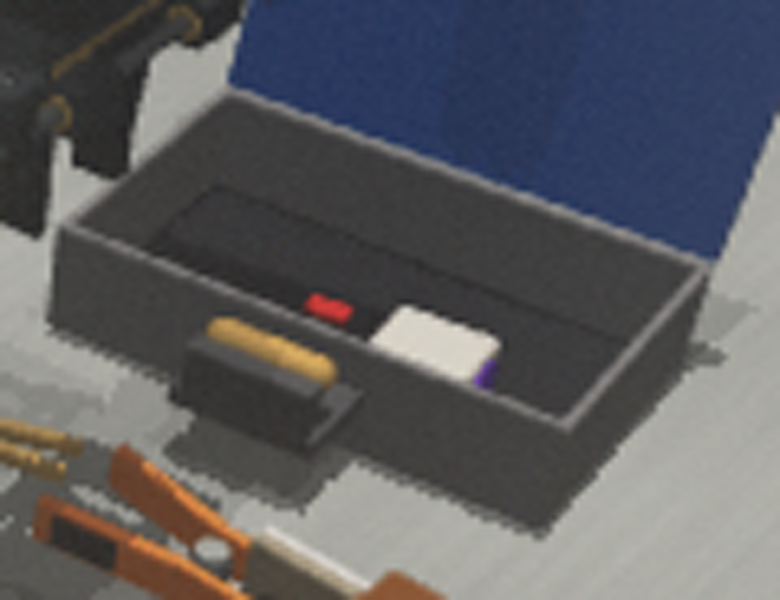

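Run:
```python
from h import *
plan([.520,.252,.15],Rdown(98))
```

```text
t 21.92 tcp [0.4968 0.0799 0.1961] z-yaw 92.0 xax [-0.  0. -1.] F [0.4 0.5 0.5] w 0.501 q [ 0.6   0.08 -0.84  1.83  0.07  1.25  1.35]
  lin [ 0.0461 -0.0291  0.1712] twist [-6.01  0.01 -0.02] rows>= 4.3
```

```bash
python3 -m creep '[{"linear":[0,-0.029,0.171],"twist":[-6,0,0],"fingers":0.05},{"linear":[0,-0.029,0.171],"twist":[-6,0,0],"fingers":0.05},{"linear":[0,-0.029,0.171],"twist":[-6,0,0],"fingers":0.05},{"linear":[0.02,-0.029,0.171],"twist":[-6,0,0],"fingers":0.05},{"linear":[0.046,-0.029,0.171],"twist":[-6,0,0],"fingers":0.05},{"linear":[0.046,-0.029,0.171],"twist":[-6,0,0],"fingers":0.05},{"linear":[0.046,-0.029,0.171],"twist":[-6,0,0],"fingers":0.05}]' 30
python3 - <<'E'
from h import *
plan([.520,.252,.08],Rdown(98))
E
```

```text
time: 22.5
position: [0.5186, 0.2514, 0.1487]
tool_rot: [-1.311, 1.143, 1.315]
ft_force: [-0.5, 0.2, 0.8]
grip_width: 0.475
t 22.5 tcp [0.5186 0.2514 0.1487] z-yaw 98.1 xax [-0.004 -0.001 -1.   ] F [-0.5  0.2  0.8] w 0.475 q [ 0.26  0.36 -0.91  1.72  0.3   1.22  0.99]
  lin [ 0.0687 -0.0017  0.0004] twist [ 0.09 -0.03 -0.23] rows>= 1.6
```

```bash
python3 -m creep '[{"linear":[0.03,-0.001,0],"twist":[0,0,0],"fingers":0.05},{"linear":[0.06,-0.001,0],"twist":[0,0,0],"fingers":0.05},{"linear":[0.075,-0.001,0],"twist":[0,0,0],"fingers":0.05},{"linear":[0.075,-0.001,0],"twist":[0,0,0],"fingers":0.05},{"linear":[0.075,-0.001,0],"twist":[0,0,0],"fingers":0.05}]' 30
python3 - <<'E'
from h import *
plan([.520,.252,.022],Rdown(98))
im,d=snap('scene','scene18')
cv2.imwrite('pics/scene18z.png',cv2.resize(im[100:250,320:500,::-1],None,fx=4.4,fy=4,interpolation=cv2.INTER_CUBIC))
E
```

```text
time: 22.92
position: [0.5215, 0.2504, 0.076]
tool_rot: [-1.31, 1.141, 1.31]
ft_force: [0.8, -0.4, 0.4]
grip_width: 0.474
t 22.92 tcp [0.5215 0.2504 0.076 ] z-yaw 97.9 xax [ 0.    -0.001 -1.   ] F [ 0.8 -0.4  0.4] w 0.474 q [ 0.22  0.44 -0.87  1.79  0.37  1.09  0.94]
  lin [0.054  0.0013 0.0018] twist [-0.11 -0.03 -0.  ] rows>= 1.3
```

View pics/scene18z.png

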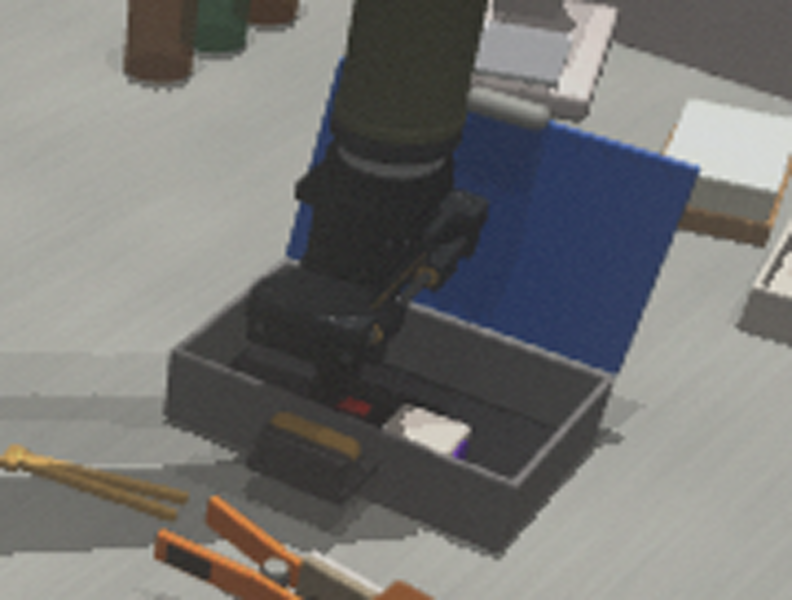

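```bash
python3 -m creep '[{"linear":[0.02,0.001,0.0015],"twist":[0,0,0],"fingers":0.05},{"linear":[0.035,0.001,0.0015],"twist":[0,0,0],"fingers":0.05},{"linear":[0.035,0.001,0.0015],"twist":[0,0,0],"fingers":0.05},{"linear":[0.035,0.001,0.0015],"twist":[0,0,0],"fingers":0.05}]' 30
python3 - <<'E'
from h import *
plan([.520,.252,.022],Rdown(98))
im,d=snap('scene','scene19')
cv2.imwrite('pics/scene19z.png',cv2.resize(im[100:250,320:500,::-1],None,fx=4.4,fy=4,interpolation=cv2.INTER_CUBIC))
E
```

```text
time: 23.3
position: [0.5197, 0.2525, 0.0405]
tool_rot: [-1.311, 1.141, 1.311]
ft_force: [-1.2, 0.3, 0.4]
grip_width: 0.475
t 23.3 tcp [0.5197 0.2525 0.0405] z-yaw 98.0 xax [-0.001 -0.    -1.   ] F [-1.2  0.3  0.4] w 0.475 q [ 0.2   0.48 -0.84  1.81  0.41  1.03  0.9 ]
  lin [ 0.0185 -0.0002 -0.0005] twist [-0.02 -0.02 -0.04] rows>= 0.4
```

View pics/scene19z.png

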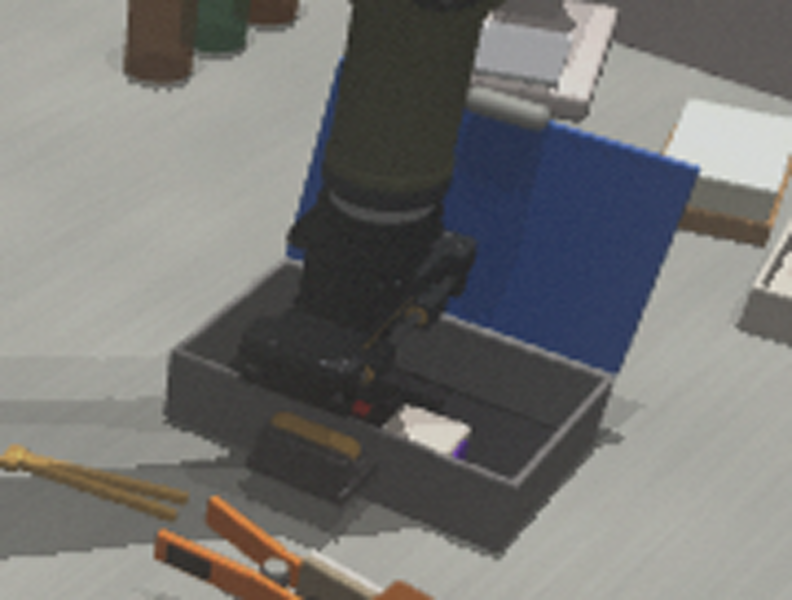

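```bash
python3 -m creep '[{"linear":[0.008,0,0],"twist":[0,0,0],"fingers":0.05},{"linear":[0.016,0,0],"twist":[0,0,0],"fingers":0.05},{"linear":[0.017,0,0],"twist":[0,0,0],"fingers":0.05},{"linear":[0.017,0,0],"twist":[0,0,0],"fingers":0.05}]' 30
python3 -m creep '[{"linear":[0,0,0],"twist":[0,0,0],"fingers":0.4},{"linear":[0,0,0],"twist":[0,0,0],"fingers":1},{"linear":[0,0,0],"twist":[0,0,0],"fingers":1},{"linear":[0,0,0],"twist":[0,0,0],"fingers":1},{"linear":[0,0,0],"twist":[0,0,0],"fingers":1},{"linear":[0,0,0],"twist":[0,0,0],"fingers":1}]' 40
python3 - <<'E'
from h import *
state()
E
```

```text
time: 23.68
position: [0.5193, 0.2524, 0.0225]
tool_rot: [-1.311, 1.141, 1.312]
ft_force: [-0.7, -0.0, 0.2]
grip_width: 0.474
time: 24.18
position: [0.52, 0.2529, 0.0236]
tool_rot: [-1.311, 1.14, 1.311]
ft_force: [0.0, -0.6, 1.0]
grip_width: 0.343
t 24.18 tcp [0.52   0.2529 0.0236] z-yaw 98.0 xax [ 0.  0. -1.] F [ 0.  -0.6  1. ] w 0.343 q [ 0.18  0.5  -0.83  1.82  0.43  1.01  0.89]
```

The handle is gripped at 29.8 mm width. Lifting.

```bash
python3 -m creep '[{"linear":[-0.02,0,0],"twist":[0,0,0],"fingers":1},{"linear":[-0.05,0,0],"twist":[0,0,0],"fingers":1},{"linear":[-0.08,0,0],"twist":[0,0,0],"fingers":1},{"linear":[-0.11,0,0],"twist":[0,0,0],"fingers":1},{"linear":[-0.14,0,0],"twist":[0,0,0],"fingers":1},{"linear":[-0.17,0,0],"twist":[0,0,0],"fingers":1},{"linear":[-0.18,0,0],"twist":[0,0,0],"fingers":1},{"linear":[-0.18,0,0],"twist":[0,0,0],"fingers":1}]' 40
python3 - <<'E'
from h import *
plan([.5296,-.0338,.2],Rdown(87))
im,d=snap('scene','scene20')
cv2.imwrite('pics/scene20z.png',cv2.resize(im[50:250,300:500,::-1],None,fx=3.5,fy=2.9,interpolation=cv2.INTER_CUBIC))
E
```

```text
time: 24.85
position: [0.5211, 0.2536, 0.2058]
tool_rot: [-1.313, 1.136, 1.308]
ft_force: [0.3, 0.0, -2.4]
grip_width: 0.342
t 24.85 tcp [0.5211 0.2536 0.2058] z-yaw 98.0 xax [ 0.005  0.001 -1.   ] F [ 0.3  0.  -2.4] w 0.342 q [ 0.29  0.31 -0.93  1.65  0.25  1.31  1.02]
  lin [ 0.0055  0.0315 -0.2858] twist [10.98  0.06  0.27] rows>= 6.9
```

View pics/scene20z.png

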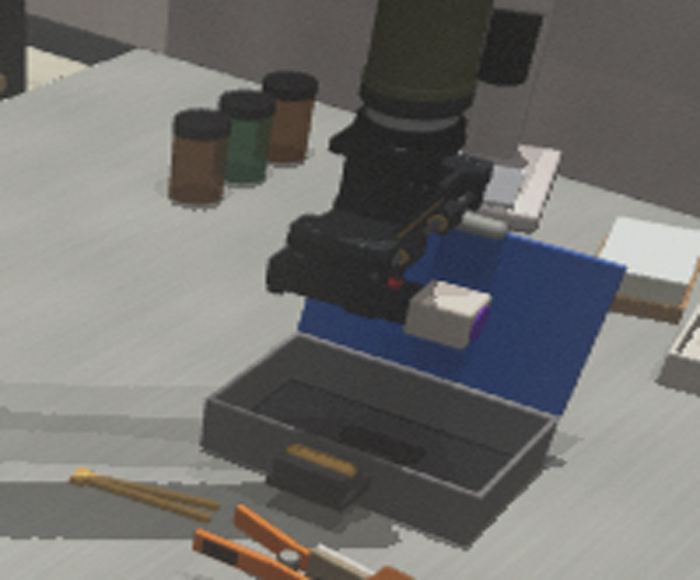

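The lamp is lifted and level (crop, 440,300). Now I carry it to the rack.

```bash
python3 -m creep '[{"linear":[0,0.004,-0.035],"twist":[1.4,0,0],"fingers":1},{"linear":[0,0.008,-0.07],"twist":[3,0,0],"fingers":1},{"linear":[0,0.012,-0.105],"twist":[4,0,0],"fingers":1},{"linear":[0,0.016,-0.14],"twist":[5.5,0,0],"fingers":1},{"linear":[0,0.02,-0.175],"twist":[7,0,0],"fingers":1},{"linear":[0,0.024,-0.21],"twist":[8.5,0,0],"fingers":1},{"linear":[0,0.028,-0.245],"twist":[10,0,0],"fingers":1},{"linear":[0,0.031,-0.275],"twist":[11,0,0],"fingers":1}]' 40
python3 - <<'E'
from h import *
plan([.5296,-.0338,.125],Rdown(87))
E
```

```text
time: 25.57
position: [0.5253, -0.0272, 0.2005]
tool_rot: [-1.166, 1.239, 1.171]
ft_force: [0.7, -0.0, -2.6]
grip_width: 0.344
t 25.57 tcp [ 0.5253 -0.0272  0.2005] z-yaw 86.8 xax [-0.005 -0.    -1.   ] F [ 0.7 -0.  -2.6] w 0.344 q [ 0.72  0.14 -0.78  1.78  0.1   1.27  1.44]
  lin [ 0.0754 -0.005  -0.0063] twist [-0.2  -0.04 -0.26] rows>= 1.8
```

```bash
python3 -m creep '[{"linear":[0.025,-0.005,-0.006],"twist":[0,0,0],"fingers":1},{"linear":[0.05,-0.005,-0.006],"twist":[0,0,0],"fingers":1},{"linear":[0.07,-0.005,-0.006],"twist":[0,0,0],"fingers":1},{"linear":[0.075,-0.005,-0.006],"twist":[0,0,0],"fingers":1},{"linear":[0.075,-0.005,-0.006],"twist":[0,0,0],"fingers":1},{"linear":[0.075,-0.005,-0.006],"twist":[0,0,0],"fingers":1}]' 40
python3 - <<'E'
from h import *
plan([.5296,-.0338,.1250],Rdown(87))
im,d=snap('scene','scene21');W=world('scene',d)
snap('top','top21')
cv2.imwrite('pics/scene21z.png',cv2.resize(im[130:330,280:480,::-1],None,fx=3.5,fy=2.9,interpolation=cv2.INTER_CUBIC))
for c in('scene','top'):
  for l in('lamp','lens','crinoid'):
    print(c,l,[(round(r['conf'],2),np.round(r['centre'],4)) for r in nets.place_of(c,l)])
hsv=cv2.cvtColor(im,cv2.COLOR_RGB2HSV)
m=(im.min(-1)>110)&(hsv[...,1]<60)&(W[...,2]>.135)&(W[...,2]<.155)&(W[...,0]>.5)&(W[...,0]<.66)&(abs(W[...,1]+.03)<.05)
q=W[m];print('headtop',cv2.minAreaRect(q[:,:2].astype(np.float32)),np.median(q[:,2]))
v=np.polyfit(q[:,0],q[:,2],1);print('pitch slope',v[0])
E
```

```text
time: 26.07
position: [0.5315, -0.0298, 0.1277]
tool_rot: [-1.17, 1.234, 1.172]
ft_force: [1.2, -0.2, -2.3]
grip_width: 0.342
t 26.07 tcp [ 0.5315 -0.0298  0.1277] z-yaw 87.0 xax [-0.002  0.001 -1.   ] F [ 1.2 -0.2 -2.3] w 0.342 q [ 0.7   0.23 -0.77  1.85  0.17  1.13  1.39]
  lin [ 0.0027  0.0017 -0.0041] twist [ 0.02  0.03 -0.09] rows>= 0.1
scene lamp [(0.83, array([ 0.5313, -0.0329,  0.1102]))]
scene lens []
scene crinoid [(0.94, array([ 0.6929, -0.043 ,  0.1261]))]
top lamp []
top lens []
top crinoid []
headtop ((0.5936720371246338, -0.03271837532520294), (0.04139871895313263, 0.047525424510240555), 85.3441390991211) 0.14620754434952576
pitch slope -0.00034980309047579454
```

View pics/scene21z.png

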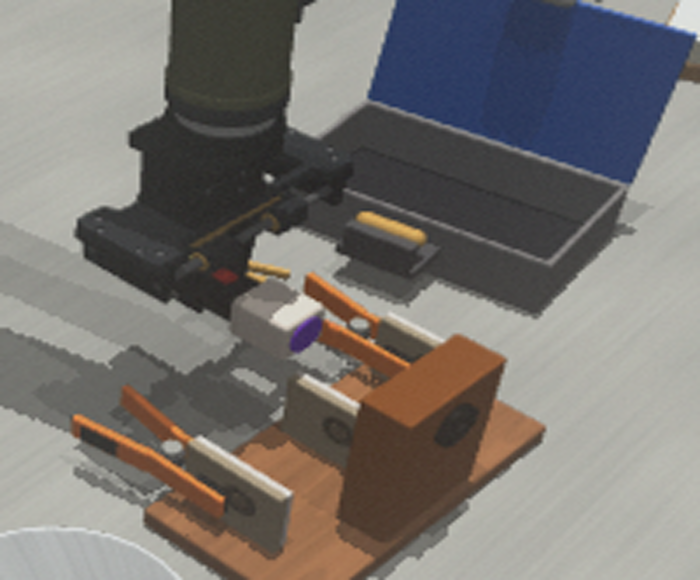

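View pics/top21.png

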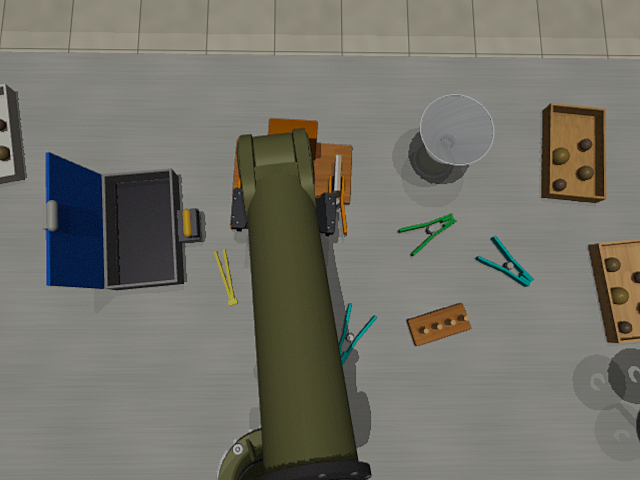

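The lamp is level with its lens facing the disc, and the head top is at z=0.146. I make a small correction and then hold.

```bash
R='[{"linear":[0,0,0],"twist":[0,0,0],"fingers":1},{"linear":[0,0,0],"twist":[0,0,0],"fingers":1}]'; python3 -m creep '[{"linear":[0.0025,0.001,-0.003],"twist":[0,0,0],"fingers":1},{"linear":[0.0025,0.001,-0.003],"twist":[0,0,0],"fingers":1},{"linear":[0.0025,0.001,-0.003],"twist":[0,0,0],"fingers":1},{"linear":[0.0025,0.001,-0.003],"twist":[0,0,0],"fingers":1},{"linear":[0.0025,0.001,-0.003],"twist":[0,0,0],"fingers":1},{"linear":[0.0025,0.001,-0.003],"twist":[0,0,0],"fingers":1},{"linear":[0.0025,0.001,-0.003],"twist":[0,0,0],"fingers":1},{"linear":[0.0025,0.001,-0.003],"twist":[0,0,0],"fingers":1}]' 40
python3 - <<'E'
from h import *
state()
im,d=snap('scene','scene22');W=world('scene',d)
hsv=cv2.cvtColor(im,cv2.COLOR_RGB2HSV)
m=(im.min(-1)>110)&(hsv[...,1]<60)&(W[...,2]>.133)&(W[...,2]<.155)&(W[...,0]>.5)&(W[...,0]<.66)&(abs(W[...,1]+.03)<.05)
q=W[m];print('headtop',cv2.minAreaRect(q[:,:2].astype(np.float32)),np.median(q[:,2]))
E
```

```text
time: 27.13
position: [0.5309, -0.0331, 0.1259]
tool_rot: [-1.171, 1.234, 1.17]
ft_force: [-0.1, -0.1, -1.5]
grip_width: 0.343
t 27.13 tcp [ 0.5309 -0.0331  0.1259] z-yaw 87.0 xax [ 0. -0. -1.] F [-0.1 -0.1 -1.5] w 0.343 q [ 0.7   0.23 -0.76  1.85  0.17  1.13  1.39]
headtop ((0.595067024230957, -0.03523010015487671), (0.04401063174009323, 0.043607570230960846), 88.1488037109375) 0.1444750689846792
```

```bash
python3 -m creep '[{"linear":[0,0,0],"twist":[0,0,0],"fingers":1},{"linear":[0,0,0],"twist":[0,0,0],"fingers":1},{"linear":[0,0,0],"twist":[0,0,0],"fingers":1},{"linear":[0,0,0],"twist":[0,0,0],"fingers":1},{"linear":[0,0,0],"twist":[0,0,0],"fingers":1},{"linear":[0,0,0],"twist":[0,0,0],"fingers":1},{"linear":[0,0,0],"twist":[0,0,0],"fingers":1},{"linear":[0,0,0],"twist":[0,0,0],"fingers":1}]' 40
python3 -m creep '[{"linear":[0,0,0],"twist":[0,0,0],"fingers":1},{"linear":[0,0,0],"twist":[0,0,0],"fingers":1},{"linear":[0,0,0],"twist":[0,0,0],"fingers":1},{"linear":[0,0,0],"twist":[0,0,0],"fingers":1},{"linear":[0,0,0],"twist":[0,0,0],"fingers":1},{"linear":[0,0,0],"twist":[0,0,0],"fingers":1},{"linear":[0,0,0],"twist":[0,0,0],"fingers":1},{"linear":[0,0,0],"twist":[0,0,0],"fingers":1}]' 40
python3 -m creep '[{"linear":[0,0,0],"twist":[0,0,0],"fingers":1},{"linear":[0,0,0],"twist":[0,0,0],"fingers":1},{"linear":[0,0,0],"twist":[0,0,0],"fingers":1},{"linear":[0,0,0],"twist":[0,0,0],"fingers":1},{"linear":[0,0,0],"twist":[0,0,0],"fingers":1},{"linear":[0,0,0],"twist":[0,0,0],"fingers":1},{"linear":[0,0,0],"twist":[0,0,0],"fingers":1},{"linear":[0,0,0],"twist":[0,0,0],"fingers":1}]' 40
python3 -m creep '[{"linear":[0,0,0],"twist":[0,0,0],"fingers":1},{"linear":[0,0,0],"twist":[0,0,0],"fingers":1},{"linear":[0,0,0],"twist":[0,0,0],"fingers":1},{"linear":[0,0,0],"twist":[0,0,0],"fingers":1},{"linear":[0,0,0],"twist":[0,0,0],"fingers":1},{"linear":[0,0,0],"twist":[0,0,0],"fingers":1},{"linear":[0,0,0],"twist":[0,0,0],"fingers":1},{"linear":[0,0,0],"twist":[0,0,0],"fingers":1}]' 40
python3 -m creep '[{"linear":[0,0,0],"twist":[0,0,0],"fingers":1},{"linear":[0,0,0],"twist":[0,0,0],"fingers":1},{"linear":[0,0,0],"twist":[0,0,0],"fingers":1},{"linear":[0,0,0],"twist":[0,0,0],"fingers":1},{"linear":[0,0,0],"twist":[0,0,0],"fingers":1},{"linear":[0,0,0],"twist":[0,0,0],"fingers":1},{"linear":[0,0,0],"twist":[0,0,0],"fingers":1},{"linear":[0,0,0],"twist":[0,0,0],"fingers":1}]' 40
python3 - <<'E'
from h import *
plan([.5296,-.0338,.125],Rdown(87))
im,d=snap('scene','scene23')
cv2.imwrite('pics/scene23z.png',cv2.resize(im[130:330,280:480,::-1],None,fx=3.5,fy=2.9,interpolation=cv2.INTER_CUBIC))
for l in('clamp0','clamp0_grip'):
    print(l,[(round(r['conf'],2),np.round(r['centre'],3)) for r in nets.place_of('scene',l)])
E
```

```text
time: 27.85
position: [0.5309, -0.0331, 0.1258]
tool_rot: [-1.17, 1.234, 1.17]
ft_force: [-1.0, -0.1, -2.1]
grip_width: 0.343
time: 28.52
position: [0.5309, -0.0331, 0.1258]
tool_rot: [-1.17, 1.234, 1.17]
ft_force: [-0.1, -0.2, -2.6]
grip_width: 0.341
time: 29.18
position: [0.5309, -0.0331, 0.1258]
tool_rot: [-1.171, 1.234, 1.17]
ft_force: [0.1, 0.5, -1.6]
grip_width: 0.341
time: 29.85
position: [0.5309, -0.0331, 0.1258]
tool_rot: [-1.17, 1.234, 1.17]
ft_force: [0.5, 0.1, -1.5]
grip_width: 0.339
time: 30.52
position: [0.5309, -0.0331, 0.1258]
tool_rot: [-1.17, 1.234, 1.17]
ft_force: [0.7, -0.7, -1.8]
grip_width: 0.342
t 30.52 tcp [ 0.5309 -0.0331  0.1258] z-yaw 87.0 xax [-0. -0. -1.] F [ 0.7 -0.7 -1.8] w 0.342 q [ 0.7   0.23 -0.76  1.85  0.17  1.13  1.39]
  lin [ 0.0008  0.0012 -0.0008] twist [-0.01 -0.   -0.  ] rows>= 0.0
clamp0 [(0.92, array([0.594, 0.063, 0.049])), (0.87, array([ 0.449, -0.531,  0.011])), (0.81, array([ 0.589, -0.139,  0.051])), (0.8, array([ 0.298, -0.169,  0.014])), (0.8, array([ 0.532, -0.35 ,  0.008])), (0.39, array([ 0.326, -0.371,  0.002])), (0.27, array([ 0.616, -0.038,  0.053]))]
clamp0_grip [(0.98, array([ 0.517, -0.318,  0.011])), (0.74, array([ 0.547, -0.139,  0.055])), (0.7, array([ 0.336, -0.188,  0.011])), (0.57, array([ 0.485, -0.493,  0.011])), (0.34, array([ 0.614, -0.036,  0.126]))]
```

View pics/scene23z.png

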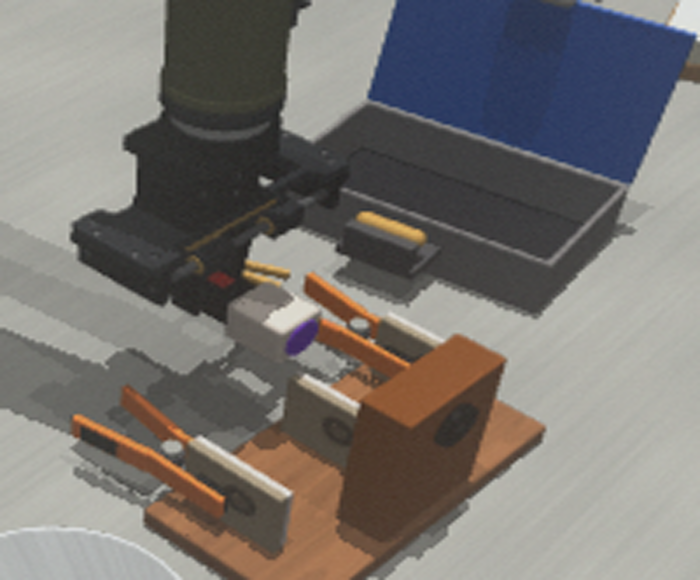

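Held steady for 3.9 s. Now I return the lamp the way it came.

```bash
python3 -m creep '[{"linear":[-0.025,0,0],"twist":[0,0,0],"fingers":1},{"linear":[-0.05,0,0],"twist":[0,0,0],"fingers":1},{"linear":[-0.08,0,0],"twist":[0,0,0],"fingers":1},{"linear":[-0.08,0,0],"twist":[0,0,0],"fingers":1},{"linear":[-0.08,0,0],"twist":[0,0,0],"fingers":1}]' 40
python3 - <<'E'
from h import *
plan([.525,.254,.205],Rdown(96))
E
```

```text
time: 31.08
position: [0.5321, -0.0331, 0.2075]
tool_rot: [-1.173, 1.232, 1.167]
ft_force: [-0.9, 0.5, -3.2]
grip_width: 0.338
t 31.08 tcp [ 0.5321 -0.0331  0.2075] z-yaw 87.0 xax [ 0.004 -0.001 -1.   ] F [-0.9  0.5 -3.2] w 0.338 q [ 0.73  0.14 -0.78  1.76  0.11  1.28  1.45]
  lin [0.0021 0.0222 0.2863] twist [-9.01 -0.07  0.21] rows>= 6.9
```

```bash
python3 -m creep '[{"linear":[0,0.003,0.035],"twist":[-1,0,0],"fingers":1},{"linear":[0,0.006,0.07],"twist":[-2,0,0],"fingers":1},{"linear":[0,0.009,0.105],"twist":[-3,0,0],"fingers":1},{"linear":[0,0.012,0.14],"twist":[-4.5,0,0],"fingers":1},{"linear":[0,0.015,0.175],"twist":[-5.5,0,0],"fingers":1},{"linear":[0,0.018,0.21],"twist":[-6.5,0,0],"fingers":1},{"linear":[0,0.020,0.245],"twist":[-8,0,0],"fingers":1},{"linear":[0,0.022,0.27],"twist":[-9,0,0],"fingers":1}]' 40
python3 -m creep '[{"linear":[0,0,0.014],"twist":[0,0,0],"fingers":1},{"linear":[0,0,0.014],"twist":[0,0,0],"fingers":1},{"linear":[0,0,0.014],"twist":[0,0,0],"fingers":1}]' 40
python3 - <<'E'
from h import *
plan([.525,.254,.0245],Rdown(96))
E
```

```text
time: 31.75
position: [0.5213, 0.241, 0.2043]
tool_rot: [-1.287, 1.157, 1.291]
ft_force: [0.6, -0.3, -2.5]
grip_width: 0.343
time: 32.0
position: [0.5205, 0.252, 0.2042]
tool_rot: [-1.287, 1.159, 1.289]
ft_force: [0.2, -0.3, -1.9]
grip_width: 0.34
t 32.0 tcp [0.5205 0.252  0.2042] z-yaw 96.1 xax [-0.003 -0.001 -1.   ] F [ 0.2 -0.3 -1.9] w 0.34 q [ 0.29  0.31 -0.94  1.65  0.26  1.32  0.98]
  lin [ 0.1797 -0.0052  0.0016] twist [ 0.13 -0.03 -0.16] rows>= 4.3
```

```bash
python3 -m creep '[{"linear":[0.03,-0.004,0.0015],"twist":[0,0,0],"fingers":1},{"linear":[0.06,-0.004,0.0015],"twist":[0,0,0],"fingers":1},{"linear":[0.09,-0.004,0.0015],"twist":[0,0,0],"fingers":1},{"linear":[0.12,-0.004,0.0015],"twist":[0,0,0],"fingers":1},{"linear":[0.14,-0.004,0.0015],"twist":[0,0,0],"fingers":1},{"linear":[0.15,-0.004,0.0015],"twist":[0,0,0],"fingers":1},{"linear":[0.15,-0.004,0.0015],"twist":[0,0,0],"fingers":1}]' 40
python3 - <<'E'
from h import *
plan([.525,.254,.0245],Rdown(96))
im,d=snap('scene','scene24')
cv2.imwrite('pics/scene24z.png',cv2.resize(im[100:250,320:500,::-1],None,fx=4.4,fy=4,interpolation=cv2.INTER_CUBIC))
E
```

```text
time: 32.58
position: [0.5241, 0.2506, 0.0528]
tool_rot: [-1.284, 1.165, 1.287]
ft_force: [0.1, 0.6, -1.5]
grip_width: 0.339
t 32.58 tcp [0.5241 0.2506 0.0528] z-yaw 95.9 xax [-0.005 -0.003 -1.   ] F [ 0.1  0.6 -1.5] w 0.339 q [ 0.21  0.48 -0.86  1.79  0.41  1.07  0.88]
  lin [ 0.0283 -0.0014  0.0033] twist [-0.13 -0.14 -0.3 ] rows>= 0.7
```

View pics/scene24z.png

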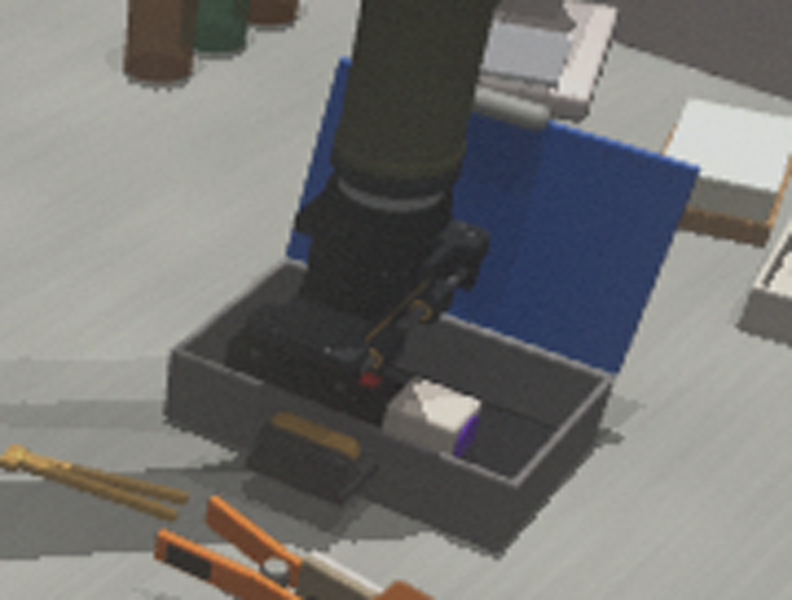

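The lamp is inside the walls. I lower the rest of the way and check force.

```bash
python3 -m creep '[{"linear":[0.01,-0.001,0.003],"twist":[0,0,0],"fingers":1},{"linear":[0.018,-0.001,0.003],"twist":[0,0,0],"fingers":1},{"linear":[0.024,-0.001,0.003],"twist":[0,0,0],"fingers":1},{"linear":[0.027,-0.001,0.003],"twist":[0,0,0],"fingers":1},{"linear":[0.027,-0.001,0.003],"twist":[0,0,0],"fingers":1},{"linear":[0.027,-0.001,0.003],"twist":[0,0,0],"fingers":1}]' 40
python3 - <<'E'
from h import *
plan([.525,.254,.0235],Rdown(96))
E
```

```text
time: 33.13
position: [0.5261, 0.2566, 0.0288]
tool_rot: [-1.286, 1.158, 1.286]
ft_force: [0.4, 0.5, -2.0]
grip_width: 0.342
t 33.13 tcp [0.5261 0.2566 0.0288] z-yaw 96.0 xax [-0. -0. -1.] F [ 0.4  0.5 -2. ] w 0.342 q [ 0.18  0.51 -0.84  1.8   0.44  1.03  0.85]
  lin [ 0.0053  0.0014 -0.0025] twist [-0.   -0.01 -0.  ] rows>= 0.1
```

```bash
python3 -m creep '[{"linear":[0.003,0.001,-0.002],"twist":[0,0,0],"fingers":1},{"linear":[0.005,0.001,-0.002],"twist":[0,0,0],"fingers":1},{"linear":[0.005,0.001,-0.002],"twist":[0,0,0],"fingers":1},{"linear":[0.005,0.001,-0.002],"twist":[0,0,0],"fingers":1}]' 40
python3 - <<'E'
from h import *
plan([.525,.254,.0235],Rdown(96))
E
```

```text
time: 33.47
position: [0.5254, 0.2544, 0.0238]
tool_rot: [-1.286, 1.158, 1.286]
ft_force: [-0.6, 0.4, -2.0]
grip_width: 0.343
t 33.47 tcp [0.5254 0.2544 0.0238] z-yaw 96.0 xax [ 0. -0. -1.] F [-0.6  0.4 -2. ] w 0.343 q [ 0.19  0.52 -0.84  1.81  0.45  1.02  0.85]
  lin [ 0.0003  0.0004 -0.0004] twist [-0.02 -0.01  0.  ] rows>= 0.0
```

```bash
python3 -m creep '[{"linear":[0.0005,0,0],"twist":[0,0,0],"fingers":0.2},{"linear":[0.0005,0,0],"twist":[0,0,0],"fingers":0.05},{"linear":[0.0005,0,0],"twist":[0,0,0],"fingers":0.05},{"linear":[0.0005,0,0],"twist":[0,0,0],"fingers":0.05},{"linear":[0.0005,0,0],"twist":[0,0,0],"fingers":0.05},{"linear":[-0.008,0,0],"twist":[0,0,0],"fingers":0.05},{"linear":[-0.02,0,0],"twist":[0,0,0],"fingers":0.05},{"linear":[-0.03,0,0],"twist":[0,0,0],"fingers":0.05}]' 40
python3 -m creep '[{"linear":[-0.02,0,0],"twist":[0,0,0],"fingers":0.05},{"linear":[-0.05,0,0],"twist":[0,0,0],"fingers":0.05},{"linear":[-0.09,0,0],"twist":[0,0,0],"fingers":0.05},{"linear":[-0.13,0,0],"twist":[0,0,0],"fingers":0.05},{"linear":[-0.16,0,0],"twist":[0,0,0],"fingers":0.05},{"linear":[-0.16,0,0],"twist":[0,0,0],"fingers":0.05}]' 40
python3 - <<'E'
from h import *
state()
im,d=snap('scene','scene25')
cv2.imwrite('pics/scene25z.png',cv2.resize(im[50:250,300:500,::-1],None,fx=3.5,fy=2.9,interpolation=cv2.INTER_CUBIC))
for l in('lamp','lens'):
    print(l,[(round(r['conf'],2),np.round(r['centre'],3)) for r in nets.place_of('scene',l)])
E
```

```text
time: 34.13
position: [0.5256, 0.2549, 0.0553]
tool_rot: [-1.286, 1.157, 1.286]
ft_force: [0.7, 0.0, -0.2]
grip_width: 0.474
time: 34.63
position: [0.5283, 0.2574, 0.2224]
tool_rot: [-1.289, 1.146, 1.279]
ft_force: [0.7, 0.0, -1.1]
grip_width: 0.474
t 34.63 tcp [0.5283 0.2574 0.2224] z-yaw 96.0 xax [ 0.012  0.004 -1.   ] F [ 0.7  0.  -1.1] w 0.474 q [ 0.29  0.31 -0.95  1.61  0.26  1.34  0.98]
lamp [(0.93, array([0.53 , 0.25 , 0.005])), (0.73, array([ 0.592, -0.142,  0.049]))]
lens [(0.9, array([0.606, 0.263, 0.025])), (0.24, array([ 0.591, -0.14 ,  0.049]))]
```

View pics/scene25z.png

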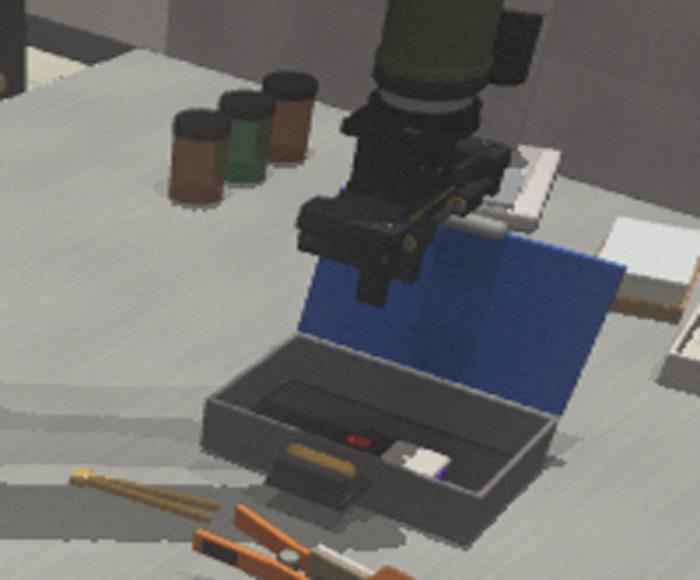

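The lamp lies flat in the case. Next is the lid, so I check what stands behind it.

Run:
```python
from h import *
d=np.load('pics/scene0.npy');W=world('scene',d)
m=(W[...,0]>.2)&(W[...,0]<.9)&(W[...,1]>.40)&(W[...,1]<.8)&(W[...,2]>.02)
q=W[m]
for y in np.arange(.4,.8,.04):
  for x in np.arange(.2,.9,.1):
    k=q[(q[:,0]>=x)&(q[:,0]<x+.1)&(q[:,1]>=y)&(q[:,1]<y+.04)]
    if len(k)>5: print(round(x,2),round(y,2),len(k),'zmax',round(k[:,2].max(),3),'ymin',round(k[:,1].min(),3))
state()
```

```text
0.5 0.4 129 zmax 0.217 ymin 0.4
0.6 0.4 254 zmax 0.218 ymin 0.4
0.6 0.56 102 zmax 0.044 ymin 0.571
0.7 0.56 167 zmax 0.043 ymin 0.578
0.6 0.6 16 zmax 0.043 ymin 0.602
0.7 0.6 128 zmax 0.042 ymin 0.6
0.8 0.6 185 zmax 0.044 ymin 0.601
0.6 0.64 54 zmax 0.042 ymin 0.642
0.7 0.64 58 zmax 0.038 ymin 0.641
0.8 0.64 23 zmax 0.043 ymin 0.64
0.5 0.68 216 zmax 0.055 ymin 0.68
0.6 0.68 188 zmax 0.055 ymin 0.68
0.7 0.68 141 zmax 0.044 ymin 0.68
0.8 0.68 70 zmax 0.043 ymin 0.68
0.2 0.72 49 zmax 0.033 ymin 0.73
0.3 0.72 29 zmax 0.035 ymin 0.74
0.5 0.72 163 zmax 0.056 ymin 0.72
0.6 0.72 12 zmax 0.054 ymin 0.721
0.7 0.72 138 zmax 0.045 ymin 0.72
0.8 0.72 113 zmax 0.044 ymin 0.721
0.2 0.76 105 zmax 0.322 ymin 0.76
0.3 0.76 782 zmax 0.322 ymin 0.76
0.4 0.76 19 zmax 0.052 ymin 0.769
0.5 0.76 147 zmax 0.055 ymin 0.76
t 34.78 tcp [0.5253 0.2545 0.2145] z-yaw 96.0 xax [ 0.001 -0.    -1.   ] F [-0.7 -0.5 -0.9] w 0.475 q [ 0.29  0.32 -0.95  1.62  0.26  1.34  0.98]
```

```bash
python3 -m creep '[{"linear":[-0.035,0,0],"twist":[0,0,0],"fingers":1},{"linear":[-0.07,0,0],"twist":[7,0,0],"fingers":1},{"linear":[-0.11,0,0],"twist":[14,0,0],"fingers":1},{"linear":[-0.11,0,0],"twist":[21,0,0],"fingers":1},{"linear":[-0.11,0,0],"twist":[28,0,0],"fingers":1},{"linear":[-0.11,0,0],"twist":[35,0,0],"fingers":1},{"linear":[-0.11,0,0],"twist":[42,0,0],"fingers":1},{"linear":[-0.11,0,0],"twist":[49,0,0],"fingers":1}]' 30
python3 - <<'E'
from h import *
plan([.52,.465,.32],Rdown(5.5))
E
```

```text
time: 35.45
position: [0.5247, 0.2541, 0.322]
tool_rot: [-0.636, 1.479, 0.637]
ft_force: [0.3, 0.3, 0.1]
grip_width: 0.027
t 35.45 tcp [0.5247 0.2541 0.322 ] z-yaw 46.7 xax [-0.003 -0.001 -1.   ] F [0.3 0.3 0.1] w 0.027 q [ 0.21  0.24 -0.84  1.46  0.18  1.53  0.19]
  lin [0.0018 0.1482 0.1502] twist [ 4.115e+01 -1.900e-01 -2.000e-02] rows>= 5.7
```

```bash
python3 -m creep '[{"linear":[0,0.148,0.15],"twist":[41,0,0],"fingers":1},{"linear":[0,0.148,0.15],"twist":[41,0,0],"fingers":1},{"linear":[0,0.148,0.15],"twist":[41,0,0],"fingers":1},{"linear":[0,0.148,0.15],"twist":[41,0,0],"fingers":1},{"linear":[0,0.148,0.15],"twist":[41,0,0],"fingers":1},{"linear":[0,0.148,0.15],"twist":[41,0,0],"fingers":1},{"linear":[0,0.148,0.15],"twist":[41,0,0],"fingers":1},{"linear":[0,0.148,0.15],"twist":[41,0,0],"fingers":1}]' 30
python3 - <<'E'
from h import *
plan([.515,.465,.20],Rdown(5.5))
im,d=snap('scene','scene26');
cv2.imwrite('pics/scene26z.png',cv2.resize(im[20:220,320:520,::-1],None,fx=3.5,fy=2.9,interpolation=cv2.INTER_CUBIC))
cx=np.array([-.095,.9955])
for th in [102,95,85,75,65,55,45,35,25,15,8,3,0]:
    t=np.radians(th); r=.135+.010*(1-th/100)
    c=-r*np.cos(t)+.008*np.sin(t); z=.0625+r*np.sin(t)+.008*np.cos(t)
    print(th,'c+.0095',round(c+.0095,4),'tcpz',round(z+.011,4),'world',np.round(np.array([.526,.3565])+(c+.0095)*cx,3))
E
```

```text
time: 36.12
position: [0.5182, 0.4659, 0.3214]
tool_rot: [-0.088, 1.572, 0.084]
ft_force: [0.3, -0.4, -0.6]
grip_width: 0.002
t 36.12 tcp [0.5182 0.4659 0.3214] z-yaw 6.2 xax [-0.003 -0.003 -1.   ] F [ 0.3 -0.4 -0.6] w 0.002 q [-0.3   0.5  -0.74  1.14  0.33  1.62 -0.86]
  lin [ 0.1214 -0.0003 -0.0028] twist [ 0.75 -0.19  0.13] rows>= 2.9
102 c+.0095 0.0454 tcpz 0.2037 world [0.522 0.402]
95 c+.0095 0.0293 tcpz 0.2078 world [0.523 0.386]
85 c+.0095 0.0056 tcpz 0.2102 world [0.525 0.362]
75 c+.0095 -0.0184 tcpz 0.2084 world [0.528 0.338]
65 c+.0095 -0.0418 tcpz 0.2024 world [0.53  0.315]
55 c+.0095 -0.064 tcpz 0.1924 world [0.532 0.293]
45 c+.0095 -0.0842 tcpz 0.1785 world [0.534 0.273]
35 c+.0095 -0.1018 tcpz 0.1612 world [0.536 0.255]
25 c+.0095 -0.1163 tcpz 0.141 world [0.537 0.241]
15 c+.0095 -0.127 tcpz 0.1184 world [0.538 0.23 ]
8 c+.0095 -0.1322 tcpz 0.1015 world [0.539 0.225]
3 c+.0095 -0.1346 tcpz 0.0891 world [0.539 0.223]
0 c+.0095 -0.1355 tcpz 0.0815 world [0.539 0.222]
```

View pics/scene26z.png

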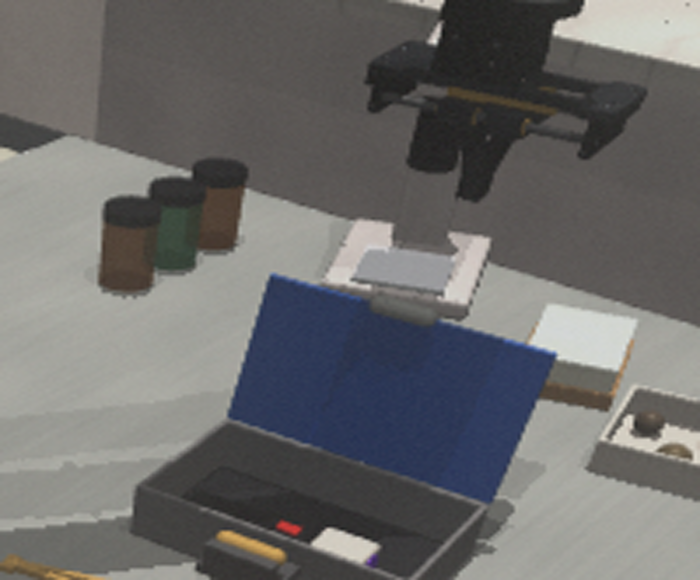

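```bash
python3 -m creep '[{"linear":[0.03,0,0],"twist":[0.7,0,0],"fingers":1},{"linear":[0.06,0,0],"twist":[0.7,0,0],"fingers":1},{"linear":[0.09,0,0],"twist":[0.7,0,0],"fingers":1},{"linear":[0.115,0,0],"twist":[0.7,0,0],"fingers":1},{"linear":[0.115,0,0],"twist":[0.7,0,0],"fingers":1},{"linear":[0.115,0,0],"twist":[0.7,0,0],"fingers":1}]' 30
python3 - <<'E'
from h import *
plan([.522,.402,.205],Rdown(5.5))
im,d=snap('scene','scene27');
cv2.imwrite('pics/scene27z.png',cv2.resize(im[20:220,320:520,::-1],None,fx=3.5,fy=2.9,interpolation=cv2.INTER_CUBIC))
E
```

```text
time: 36.67
position: [0.5203, 0.4623, 0.2077]
tool_rot: [-0.073, 1.571, 0.069]
ft_force: [0.3, 0.1, 0.5]
grip_width: 0.007
t 36.67 tcp [0.5203 0.4623 0.2077] z-yaw 5.2 xax [-0.002 -0.003 -1.   ] F [0.3 0.1 0.5] w 0.007 q [-0.27  0.53 -0.73  1.33  0.35  1.41 -0.89]
  lin [ 0.0029 -0.0602 -0.0037] twist [-0.31 -0.11  0.17] rows>= 1.4
```

View pics/scene27z.png

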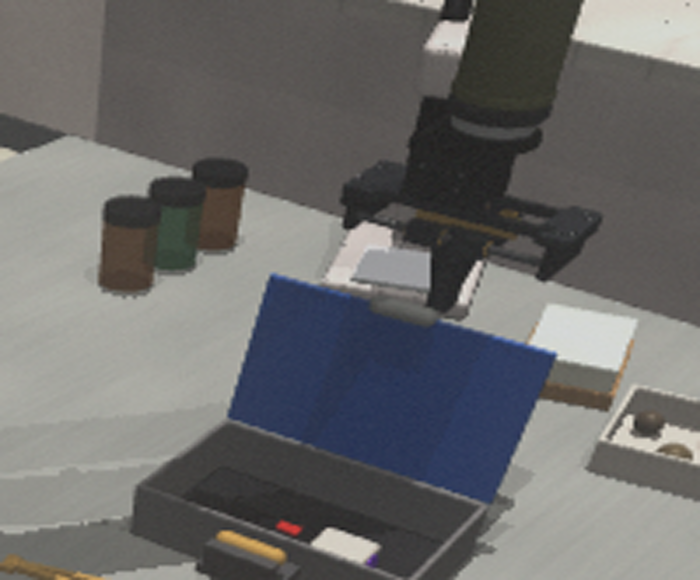

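```bash
python3 -m creep '[{"linear":[0,-0.010,0],"twist":[0,0,0],"fingers":1},{"linear":[0,-0.020,0],"twist":[0,0,0],"fingers":1},{"linear":[0,-0.030,0],"twist":[0,0,0],"fingers":1},{"linear":[0,-0.040,0],"twist":[0,0,0],"fingers":1},{"linear":[0,-0.048,0],"twist":[0,0,0],"fingers":1},{"linear":[0,-0.056,0],"twist":[0,0,0],"fingers":1},{"linear":[-0.001,-0.064,0],"twist":[0,0,0],"fingers":1},{"linear":[-0.002,-0.072,0],"twist":[0,0,0],"fingers":1}]' 30
python3 - <<'E'
from h import *
plan([.525,.362,.21],Rdown(5.5))
im,d=snap('scene','scene28');
cv2.imwrite('pics/scene28z.png',cv2.resize(im[20:220,320:520,::-1],None,fx=3.5,fy=2.9,interpolation=cv2.INTER_CUBIC))
E
```

```text
time: 37.38
position: [0.5261, 0.3932, 0.2113]
tool_rot: [-0.072, 1.569, 0.073]
ft_force: [0.3, 1.7, 1.2]
grip_width: 0.002
t 37.38 tcp [0.5261 0.3932 0.2113] z-yaw 5.3 xax [ 0.001  0.001 -1.   ] F [0.3 1.7 1.2] w 0.002 q [-0.13  0.44 -0.74  1.44  0.3   1.37 -0.79]
  lin [ 0.0012 -0.031  -0.004 ] twist [-0.19  0.03 -0.05] rows>= 0.7
```

View pics/scene28z.png

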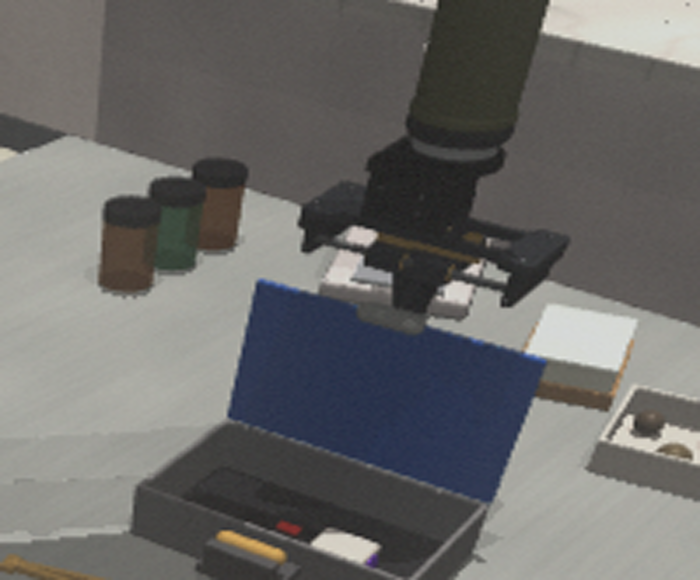

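```bash
python3 -m creep '[{"linear":[0,-0.010,0],"twist":[0,0,0],"fingers":1},{"linear":[0,-0.020,0],"twist":[0,0,0],"fingers":1},{"linear":[0.001,-0.030,0],"twist":[0,0,0],"fingers":1},{"linear":[0.001,-0.040,0],"twist":[0,0,0],"fingers":1},{"linear":[0.002,-0.050,0],"twist":[0,0,0],"fingers":1},{"linear":[0.004,-0.060,0],"twist":[0,0,0],"fingers":1},{"linear":[0.006,-0.070,0],"twist":[0,0,0],"fingers":1},{"linear":[0.009,-0.079,0],"twist":[0,0,0],"fingers":1}]' 30
python3 - <<'E'
from h import *
plan([.532,.293,.192],Rdown(5.5))
im,d=snap('scene','scene29');
cv2.imwrite('pics/scene29z.png',cv2.resize(im[40:240,320:520,::-1],None,fx=3.5,fy=2.9,interpolation=cv2.INTER_CUBIC))
E
```

```text
time: 38.1
position: [0.5335, 0.3134, 0.2015]
tool_rot: [-0.072, 1.57, 0.072]
ft_force: [0.2, 1.0, -0.2]
grip_width: 0.004
t 38.1 tcp [0.5335 0.3134 0.2015] z-yaw 5.3 xax [-0. -0. -1.] F [ 0.2  1.  -0.2] w 0.004 q [ 0.01  0.36 -0.73  1.56  0.24  1.32 -0.66]
  lin [ 0.0096 -0.0202 -0.0034] twist [-0.25 -0.01  0.03] rows>= 0.5
```

View pics/scene29z.png

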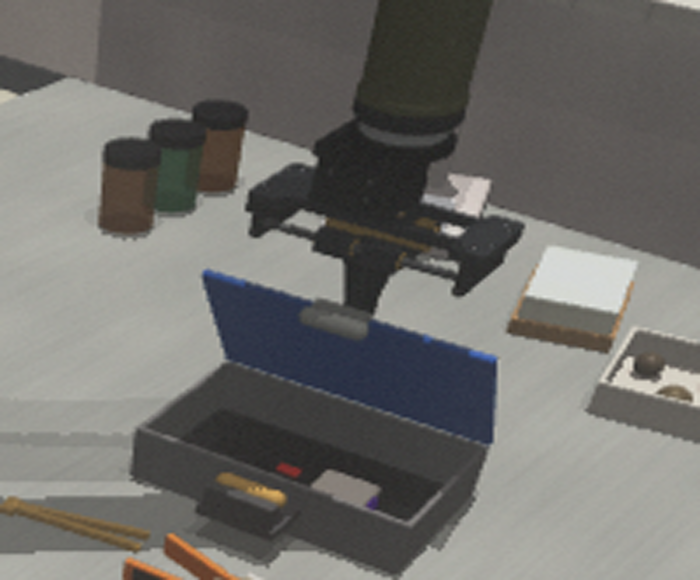

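```bash
python3 -m creep '[{"linear":[0.004,-0.010,-0.001],"twist":[0,0,0],"fingers":1},{"linear":[0.009,-0.021,-0.003],"twist":[0,0,0],"fingers":1},{"linear":[0.016,-0.031,-0.003],"twist":[0,0,0],"fingers":1},{"linear":[0.023,-0.041,-0.003],"twist":[0,0,0],"fingers":1},{"linear":[0.031,-0.050,-0.003],"twist":[0,0,0],"fingers":1},{"linear":[0.040,-0.0585,-0.003],"twist":[0,0,0],"fingers":1},{"linear":[0.050,-0.066,-0.003],"twist":[0,0,0],"fingers":1},{"linear":[0.060,-0.073,-0.003],"twist":[0,0,0],"fingers":1}]' 30
python3 - <<'E'
from h import *
plan([.538,.23,.1184],Rdown(5.5))
im,d=snap('scene','scene30');
cv2.imwrite('pics/scene30z.png',cv2.resize(im[40:240,320:520,::-1],None,fx=3.5,fy=2.9,interpolation=cv2.INTER_CUBIC))
E
```

```text
time: 38.82
position: [0.5371, 0.2407, 0.1406]
tool_rot: [-0.072, 1.57, 0.072]
ft_force: [-0.1, 0.8, 0.3]
grip_width: 0.006
t 38.82 tcp [0.5371 0.2407 0.1406] z-yaw 5.3 xax [-0. -0. -1.] F [-0.1  0.8  0.3] w 0.006 q [ 0.13  0.33 -0.71  1.7   0.23  1.19 -0.55]
  lin [ 0.0222 -0.0108 -0.0001] twist [-0.23 -0.02  0.02] rows>= 0.6
```

View pics/scene30z.png

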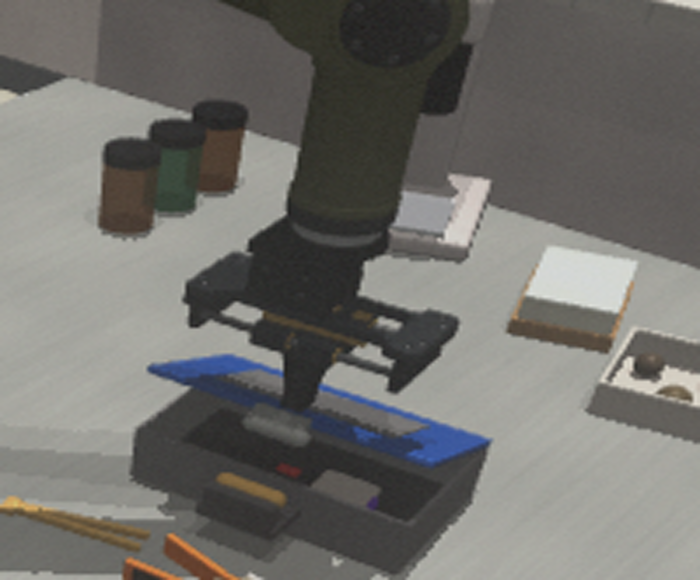

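```bash
python3 -m creep '[{"linear":[0.008,-0.005,0],"twist":[0,0,0],"fingers":1},{"linear":[0.016,-0.009,0],"twist":[0,0,0],"fingers":1},{"linear":[0.024,-0.012,0],"twist":[0,0,0],"fingers":1},{"linear":[0.032,-0.014,0],"twist":[0,0,0],"fingers":1},{"linear":[0.039,-0.016,0],"twist":[0,0,0],"fingers":1},{"linear":[0.044,-0.016,0],"twist":[0,0,0],"fingers":1},{"linear":[0.044,-0.016,0],"twist":[0,0,0],"fingers":1}]' 30
python3 - <<'E'
from h import *
plan([.539,.223,.0815],Rdown(5.5))
im,d=snap('scene','scene31');
cv2.imwrite('pics/scene31z.png',cv2.resize(im[40:240,320:520,::-1],None,fx=3.5,fy=2.9,interpolation=cv2.INTER_CUBIC))
E
```

```text
time: 39.45
position: [0.5383, 0.2253, 0.0967]
tool_rot: [-0.073, 1.571, 0.072]
ft_force: [0.0, -0.5, -0.2]
grip_width: 0.005
t 39.45 tcp [0.5383 0.2253 0.0967] z-yaw 5.3 xax [-0.001 -0.001 -1.   ] F [ 0.  -0.5 -0.2] w 0.005 q [ 0.14  0.37 -0.69  1.76  0.26  1.11 -0.55]
  lin [ 0.0152 -0.0024  0.0005] twist [-0.22 -0.07  0.05] rows>= 0.4
```

View pics/scene31z.png

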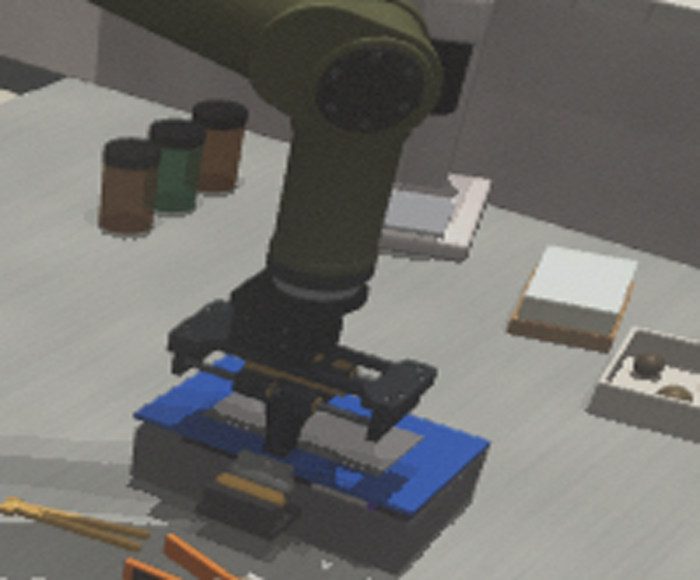

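```bash
python3 -m creep '[{"linear":[0.004,-0.002,0],"twist":[0,0,0],"fingers":1},{"linear":[0.008,-0.002,0],"twist":[0,0,0],"fingers":1},{"linear":[0.011,-0.002,0],"twist":[0,0,0],"fingers":1},{"linear":[0.014,-0.002,0],"twist":[0,0,0],"fingers":1},{"linear":[0.0155,-0.002,0],"twist":[0,0,0],"fingers":1},{"linear":[0.0155,-0.002,0],"twist":[0,0,0],"fingers":1},{"linear":[0.0155,-0.002,0],"twist":[0,0,0],"fingers":1}]' 30
python3 -c "
from h import *
state()"
```

```text
time: 40.08
position: [0.5386, 0.2236, 0.0819]
tool_rot: [-0.073, 1.57, 0.072]
ft_force: [0.2, -0.3, -0.7]
grip_width: 0.004
t 40.08 tcp [0.5386 0.2236 0.0819] z-yaw 5.3 xax [-0.001 -0.001 -1.   ] F [ 0.2 -0.3 -0.7] w 0.004 q [ 0.13  0.38 -0.68  1.77  0.27  1.08 -0.55]
```

```bash
python3 -m creep '[{"linear":[0.002,0,0],"twist":[0,0,0],"fingers":1},{"linear":[0.003,0,0],"twist":[0,0,0],"fingers":1},{"linear":[0.003,0,0],"twist":[0,0,0],"fingers":1}]' 30
python3 - <<'E'
from h import *
state()
im,d=snap('scene','scene32');W=world('scene',d)
cv2.imwrite('pics/scene32z.png',cv2.resize(im[40:240,320:520,::-1],None,fx=3.5,fy=2.9,interpolation=cv2.INTER_CUBIC))
hsv=cv2.cvtColor(im,cv2.COLOR_RGB2HSV)
m=(hsv[...,0]>105)&(hsv[...,0]<125)&(hsv[...,1]>150)&(W[...,0]>.4)&(W[...,0]<.66)&(W[...,1]>.19)&(W[...,1]<.37)&(W[...,2]>.05)&(W[...,2]<.1)
q=W[m]; c=(q[:,:2]-[.526,.3565])@[-.095,.9955]; p=np.polyfit(c,q[:,2],1); print(len(q),p, c.min(),c.max())
E
```

```text
time: 40.33
position: [0.5388, 0.2236, 0.0816]
tool_rot: [-0.074, 1.57, 0.071]
ft_force: [-5.6, -3.3, 16.7]
grip_width: 0.005
t 40.33 tcp [0.5388 0.2236 0.0816] z-yaw 5.3 xax [ 0.    -0.002 -1.   ] F [-5.6 -3.3 16.7] w 0.005 q [ 0.13  0.38 -0.68  1.77  0.27  1.08 -0.55]
712 [0.00139944 0.07052424] -0.15420897080772655 0.0017811568878403016
```

View pics/scene32z.png

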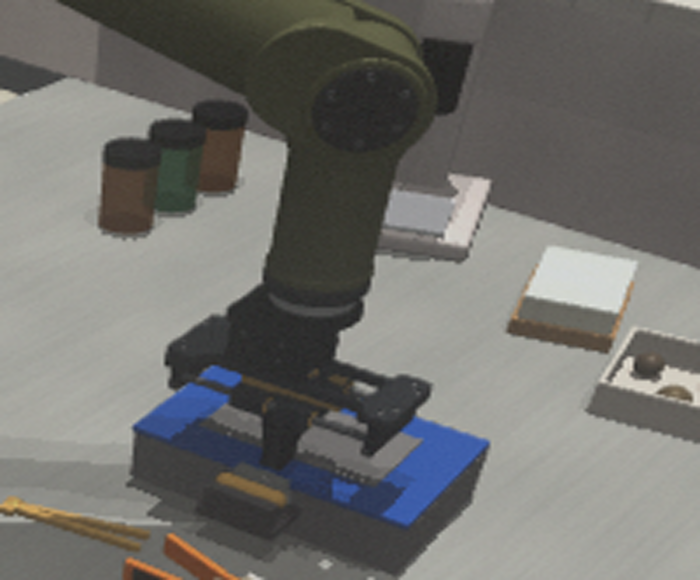

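The lid is flat (slope 0.001 rad) and seated against 17 N. I lift away and take final checks.

```bash
python3 -m creep '[{"linear":[-0.01,0,0],"twist":[0,0,0],"fingers":1},{"linear":[-0.04,0,0],"twist":[0,0,0],"fingers":1},{"linear":[-0.08,0,0],"twist":[0,0,0],"fingers":1},{"linear":[-0.12,0,0],"twist":[0,0,0],"fingers":1},{"linear":[-0.15,0,0],"twist":[0,0,0],"fingers":1},{"linear":[-0.15,0.1,0],"twist":[0,0,0],"fingers":1},{"linear":[-0.15,0.1,0],"twist":[0,0,0],"fingers":1},{"linear":[-0.15,0.1,0],"twist":[0,0,0],"fingers":1}]' 30
python3 -m creep '[{"linear":[0,0.02,0],"twist":[0,0,0],"fingers":1},{"linear":[0,0.02,0],"twist":[0,0,0],"fingers":1},{"linear":[0,0.02,0],"twist":[0,0,0],"fingers":1},{"linear":[0,0.02,0],"twist":[0,0,0],"fingers":1}]' 30
python3 - <<'E'
from h import *
state()
im,d=snap('scene','scene33');W=world('scene',d);im2,d2=snap('top','top33');W2=world('top',d2)
cv2.imwrite('pics/scene33z.png',cv2.resize(im[120:340,270:500,::-1],None,fx=3.4,fy=2.7,interpolation=cv2.INTER_CUBIC))
cv2.imwrite('pics/top33z.png',cv2.resize(im2[100:250,210:410,::-1],None,fx=4,fy=4,interpolation=cv2.INTER_CUBIC))
hsv=cv2.cvtColor(im,cv2.COLOR_RGB2HSV)
m=(hsv[...,0]>105)&(hsv[...,0]<125)&(hsv[...,1]>150)&(W[...,0]>.4)&(W[...,0]<.66)&(W[...,1]>.19)&(W[...,1]<.37)&(W[...,2]>.05)&(W[...,2]<.1)
q=W[m]; c=(q[:,:2]-[.526,.3565])@[-.095,.9955]; print('lid',len(q),np.polyfit(c,q[:,2],1))
for cc in('scene','top'):
  for l in('clamp0','clamp0_grip','jar','pegs','tweezers'):
    print(cc,l,[(round(r['conf'],2),np.round(r['centre'],3)) for r in nets.place_of(cc,l)])
E
```

```text
time: 41.05
position: [0.5277, 0.3291, 0.2304]
tool_rot: [-0.072, 1.569, 0.079]
ft_force: [-2.1, 1.7, -0.1]
grip_width: 0.005
time: 41.38
position: [0.5281, 0.3422, 0.2289]
tool_rot: [-0.073, 1.57, 0.071]
ft_force: [0.5, -0.0, -0.3]
grip_width: 0.006
t 41.38 tcp [0.5281 0.3422 0.2289] z-yaw 5.2 xax [-0.    -0.001 -1.   ] F [ 0.5 -0.  -0.3] w 0.006 q [-0.03  0.37 -0.76  1.49  0.26  1.38 -0.71]
lid 634 [-0.00289469  0.07032601]
scene clamp0 [(0.95, array([ 0.452, -0.53 ,  0.011])), (0.88, array([0.597, 0.063, 0.051])), (0.79, array([ 0.595, -0.14 ,  0.052])), (0.78, array([ 0.297, -0.169,  0.014])), (0.61, array([ 0.534, -0.352,  0.009]))]
scene clamp0_grip [(0.96, array([ 0.545, -0.137,  0.052])), (0.94, array([ 0.484, -0.497,  0.011])), (0.9, array([ 0.336, -0.19 ,  0.011])), (0.61, array([ 0.517, -0.312,  0.012]))]
scene jar [(0.94, array([ 0.705, -0.372,  0.001])), (0.74, array([0.533, 0.289, 0.   ])), (0.33, array([ 0.544, -0.138,  0.053]))]
scene pegs [(0.9, array([ 0.324, -0.368,  0.003])), (0.73, array([ 0.692, -0.045,  0.128])), (0.29, array([ 0.611, -0.135,  0.054]))]
scene tweezers [(0.61, array([0.432, 0.108, 0.001]))]
top clamp0 [(0.98, array([0.596, 0.064, 0.053])), (0.94, array([ 0.535, -0.36 ,  0.012])), (0.93, array([ 0.452, -0.528,  0.015])), (0.81, array([ 0.59 , -0.14 ,  0.048])), (0.72, array([ 0.297, -0.167,  0.016]))]
top clamp0_grip [(0.95, array([ 0.339, -0.191,  0.011])), (0.77, array([ 0.544, -0.141,  0.05 ])), (0.66, array([ 0.516, -0.316,  0.011]))]
top jar [(0.93, array([ 0.709, -0.369, -0.   ]))]
top pegs [(0.95, array([ 0.325, -0.365, -0.001]))]
top tweezers [(0.68, array([0.432, 0.105, 0.002]))]
```

View pics/scene33z.png

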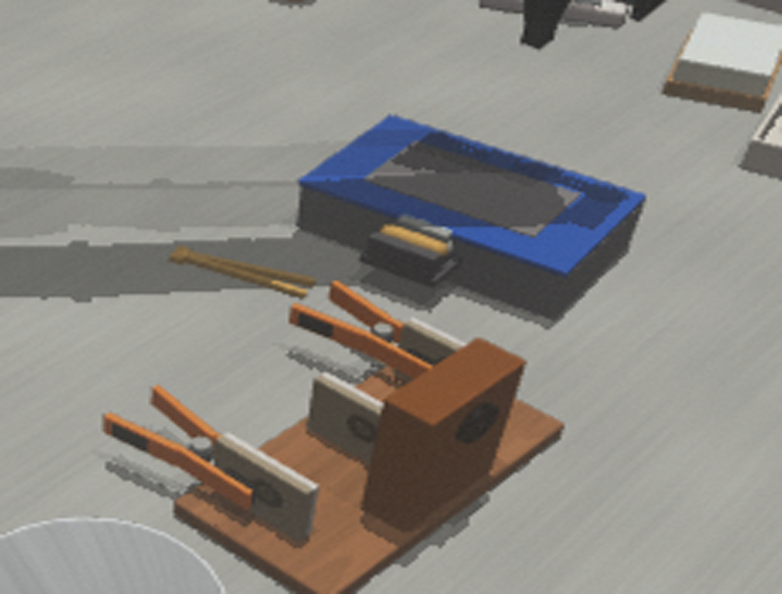

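View pics/top33z.png

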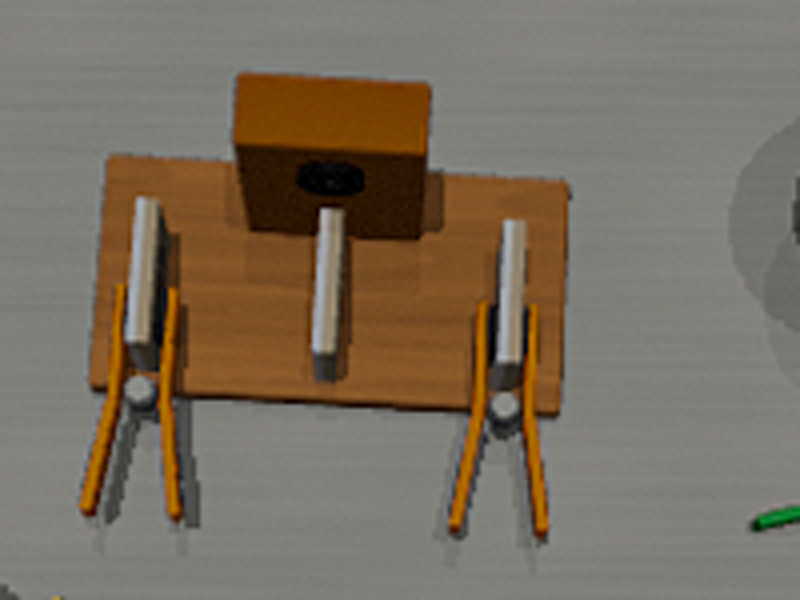

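View pics/scene33.png

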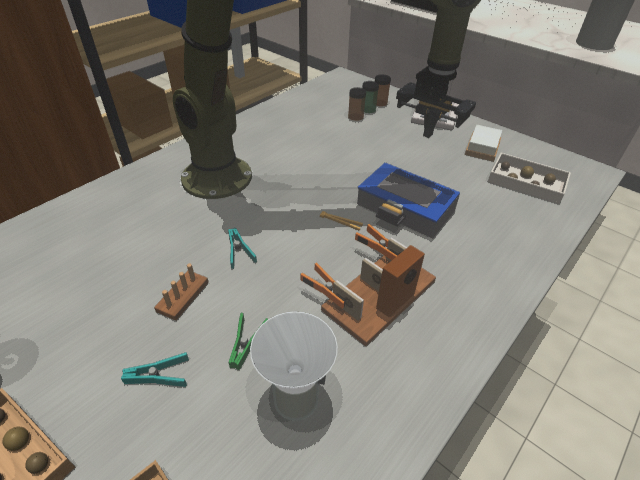

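The final views agree. Both orange clamps grip the outer slabs, the lid is flat, the bystanders are unmoved and no third orange clamp is visible. Handing in.

```bash
python3 -c "
from h import *
print(job.close_job()); state()"
```

```text
the job is handed in; nothing more can be done
None
the job is handed in; nothing more can be done
```

The whole sequence is done and the job is handed in, about 41 s into the 208 s allowed. It reported no verdict.

- **Clamps:** Only two orange clamps were on the counter. One now grips each outer slab, with hinges about 20–25 mm before the near edge, within 3 mm sideways and about 50 mm high. Neither was knocked aside.
- **Lamp on the disc:** I held the lamp level and still for about 3.9 s with the lens about 75 mm from the disc. The beam was about 2 mm off the disc's centre by my measurement.
- **Lamp in its case:** The gripper body would have hit the open lid where the lamp lay, so I first slid the lamp about 25 mm towards the catch. It lies flat again there, about 30 mm from the case's centre.
- **Lid:** It was pushed shut and took about 17 N at the end. The last pictures show it flat to within about 0.003 rad. I did not feel the snap itself; the flatness and that 17 N are the evidence that it shut.
- **Bystanders:** The jar, peg rack and tweezers read within a few millimetres of where they started.

The jaw angles could not be read directly and were judged from the pictures. The networks sometimes gave false hits, such as a second "jar" at the closed case and the green and turquoise clamps, which I set aside by eye.

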